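# Tip reagent cartons label-up onto the roller lane and load the reader bay

### The job

Swing the yellow gate of the reader bay open, then tip every carton that stands on the receiving ledge forwards over the step onto the roller lane, so that the label now facing the robot ends up on top, and push the cartons along the rollers into the bay until they stand squarely in one closed-up row against the end stop. Then shut the gate fully behind them and press the green button on the control box right down. Leave the tube rack, the wash bottle and the tip box where they are.

Things in the scene. Friction and masses are not known exactly. Their poses are not given: they have to be found in the camera images.
- station: Fixed reading station; may be shifted and turned a little. All 'station' sizes below are mm in its frame: origin on the bench under the middle of the roller lane, on the gate line; x across the lane away from the robot, y along the lane upstream (robot's left), z up. The control box (80 x 110, 60 high) stands beside the bay, centred at station x -145, y -160.
- lane_mid (a point): Roller top at the middle of the infeed lane, station (0, 210, 45). 20 free-turning level steel rollers, 22 in diameter, 39 apart, axes along x, tops at z 45, from y -327 to +414, turn almost without friction. The channel is 160 wide (x -80 to +80), bounded along its whole far side by a rail 12 thick, top at z 70.
- step_edge (a point): Middle of the step edge (yellow stripe), station (-80, 210, 105). The receiving ledge is flat at z 105, from x -235 to this edge at x -80 and from y 5 to 415, and drops straight 60 mm down to the rollers at the edge. A rim 10 thick and 12 high runs along its robot side (x -245 to -235) and its two ends.
- end_stop (a point): Face of the end stop at roller-top height, mid-lane, station (0, -345, 45). The reader bay, open on top, runs from the gate line (y 0) to this 125 high plate, with a rail (top at z 70) on each side, and holds three cartons in a row. Behind it (y below -357) the reader mast rises to z 330; its head overhangs to y -325 above z 265.
- gate (a joint): Angle of the swing gate (rad): 0 = shut, straight across the lane on the gate line; grows as it swings upstream (towards +y of the station), about 1.57 = parallel to the lane above the far rail, out of the way; stop at 1.75. Stays where left (0.06 N m friction). Vertical hinge axis at station (96, 0). Yellow bar 170 long, 12 thick, 24 high, top at z 109.
- gate_handle (a point): Middle of the gate's upright black round grip, 16 mm in diameter and 52 mm tall (z from 109 to 161 mm, this point at 135), standing on the gate bar 100 mm from the hinge axis.
- read_button (a joint): Travel of the green push button (m): 0 = up, 0.006 = right down; spring, 5 N fully down.
- read_button_top (a point): Centre of the top of the green button (32 mm in diameter) on the control box; it is pressed straight down.
- carton_violet_center (a point): Centre of the white carton with the violet band, 98 x 98 mm in plan and 120 mm tall as it stands (0.3-0.65 kg, too wide to grip). As it stands, its own z points up, its x away from the robot; the barred label is on its -x face. Once tipped: x points down, label on top, 98 high, 98 along the lane, 120 across, centre at z 94 mm. None if absent (two or three are there).
- carton_teal_center (a point): Centre of the white carton with the teal band, 98 x 98 mm in plan and 120 mm tall as it stands (0.3-0.65 kg, too wide to grip). As it stands, its own z points up, its x away from the robot; the barred label is on its -x face. Once tipped: x points down, label on top, 98 high, 98 along the lane, 120 across, centre at z 94 mm. None if absent (two or three are there).
- carton_orange_center (a point): Centre of the white carton with the orange band, 98 x 98 mm in plan and 120 mm tall as it stands (0.3-0.65 kg, too wide to grip). As it stands, its own z points up, its x away from the robot; the barred label is on its -x face. Once tipped: x points down, label on top, 98 high, 98 along the lane, 120 across, centre at z 94 mm. None if absent (two or three are there).
- tube_rack: Bystander: blue rack of capped tubes, 75 x 160 mm, 100 mm high, origin under its centre. Leave alone.
- wash_bottle: Bystander: white bottle, 64 mm in diameter, 150 mm high, origin under its centre. Leave alone.
- tip_box: Bystander: box of pipette tips, 85 x 122 mm, 58 mm high, origin under its centre. Leave alone.
Things that resemble listed ones, but are neither listed nor needed, are in the scene too. What is shaped like the part that bears carton_violet_center but brown or pink is not meant.

How it is judged:
By the outcome, as a careful person would: the job done as asked, in the order asked, and still so for the second after the job is handed in, with the robot touching nothing.
Of carton_violet, carton_teal, carton_orange only 2 to 3 are there at a start; the rules pass over those that are not, and their reading is None.
At some moment in a run one of carton_violet, carton_teal, carton_orange may be knocked a few centimetres aside while the robot is not near it.
Once in a run the grip may slacken for a moment while it holds something.
It also fails if it takes over 210 s, if anything falls off the work surface, if the arm or the gripper's body presses on something with over 40 N, if the wrist force passes 120 N, or if a joint passes its speed limit or range.

### The arm

A 7-joint arm with a two-finger parallel gripper is mounted at the origin on the work surface. World frame = base frame: x ahead of the robot, y to its left, z up, the work surface at z = 0. Lengths are in m, angles in rad, forces in N, time in s.
With the tool pointing down it reaches from about 0.425 to 0.875 m from the base axis. Payload 4.7 kg.
Tool frame: the origin (TCP) lies on the centre line of the jaws, within the pads' length; the fingertips stand 22 mm ahead of it and the grasp point (between the pads) lies 3 mm ahead of it (ctrl.tcp_to_tips is the z of the fingertips in the tool frame, in m); z points along the fingers, y is the direction in which the jaws open and shut (so a half turn about z gives the same grasp; the last joint's range is limited). The gripper opens to 87 mm and grips with 3 to 60 N. Pads are 19 mm wide; open, the fingers measure 117 mm over their backs; the gripper's body (75 mm by 190 mm) begins 51 mm behind the grasp point.
Start: joints at [1.362, 0.321, -0.07, 1.45, 0.023, 1.371, -0.057], TCP at [0.144, -0.634, 0.245] pointing down, gripper open.
Joint ranges: [-2.86, 2.86], [-0.3, 2.09], [-1.38, 1.24], [0.06, 2.45], [-1.56, 4.7], [0.09, 2.05], [-2.69, 2.69]. Speed limits (rad/s): [2.57, 2.57, 3.14, 3.14, 3.14, 3.14, 3.14].

### API

Orientations are given as a rotation vector (axis times angle).
In Python, from bench import ctrl, cams gives the robot as it stands.
- The arm moves only by the tool move_arm, never from a script. Its argument "deltas" is a list of rows, each an object with "linear": the shift along the tool's x, y, z as a fraction of full scale, a list of three; "turn": the turn, a rotation vector about the tool's x, y, z as a fraction of full scale, a list of three; "claw": the closure, from 0 (fully open) to 1 (shut). In form: [{"linear": [tx, ty, tz], "turn": [wx, wy, wz], "claw": claw}, ...]. A call has 1 to 20 rows; each row shifts and turns the commanded pose from where the row before left it, along the tool's axes as they then stand; what a row does not reach is not made up. Full scale, the value 1, is 0.03 m for a shift and 4 degrees for a turn. A row lasts 1/12 s, in which the tool goes at most 41.7 mm and 7.16 degrees, less where a joint would pass 70% of its speed; a pose out of reach is approached as far as the arm can. A call with a number of a shift or a turn outside -1 to 1 is refused whole. A call with a gripper value outside its range is refused whole. The fingers move at their own pace and stop on an object; "grip_force" is the grip in N (left out, the last holds). Time passes only in rows, so rows that do not move let the fingers close. It gives the time, the measured TCP pose, the force and the opening at its end, in the units of the state.
- ctrl.get_state(): the state, without advancing time (a new reading comes with each control period).
- cams.get_image(name): name is "scene" or "top" or "wrist"; returns a dict with "image" (400x640x3 uint8, red, green, blue), "K" (3x3 intrinsics, pixels), "world_from_camera" (4x4, takes a point from camera to world coordinates); the wrist camera has in their place "tool_from_camera" (4x4, takes a point from camera to tool coordinates, whose origin is the TCP and whose axes are the flange's). Camera axes: x right, y down, z forward; pixel columns grow to the right and rows downward; lengths in m; the calibration is good to about 2 mm. A picture is of the moment at which its call begins: read the wrist's pose just before it. There is no depth.
- ctrl.close_job(): hands the job in, once; it reports no verdict.
The state is a dict: "time": time; "joint_positions": joint angles; "qd": joint speeds; "joint_torque": joint torques, N m; "position": TCP position; "tool_rot": TCP orientation; "ft_force": force on the tool from outside, world axes, zero at the start; "torque": the same for the moment, N m; "grip_width": opening from 0.0 (shut) to 1.0 (fully open).
Only numpy, scipy, OpenCV 4.12 (cv2) and the standard library are available. Lean on these libraries where they do the work, as an engineer would, in place of code of your own. Each camera call takes 0.05 s, during which the arm holds its last target. There are 200 camera calls.

## Working session

There is one attempt and no reset: what is moved stays moved. The work goes in short steps, Python scripts to look and compute and a tool call to move; the robot and the scene stay as the last step left them, time stands still between calls to the robot, and variables do not carry over. Pictures are saved under pics/ and viewed, about 12 in all and at most 16, crops included, and the job is handed in when it is done.

Besides the shell and the picture viewer there is one more tool, called after "Emit:" as name(argument=value, ...) on one line, values as JSON. move_arm: Moves the arm, as the interface text tells. Shift numbers are shares of 0.03 m and turn numbers shares of 4 degrees, none past 1 either way. Its arguments: {"type":"object","properties":{"deltas":{"type":"array"},"grip_force":{"type":"number"}},"required":["deltas"]}

```bash
ls; mkdir -p pics; cat > h.py <<'E'
from bench import ctrl,cams
import numpy as np,cv2
from scipy.spatial.transform import Rotation as R
def grab(n,f):
    s=ctrl.get_state();d=cams.get_image(n)
    cv2.imwrite(f'pics/{f}.png',d['image'][:,:,::-1])
    if n=='wrist':
        T=np.eye(4);T[:3,:3]=R.from_rotvec(s['tool_rot']).as_matrix();T[:3,3]=s['position']
        d['world_from_camera']=T@d['tool_from_camera']
    np.savez(f'pics/{f}.npz',K=d['K'],T=d['world_from_camera']);return d
def pix(f,uv,z):
    c=np.load(f'pics/{f}.npz');uv=np.atleast_2d(uv).astype(float)
    r=np.c_[uv,np.ones(len(uv))]@np.linalg.inv(c['K']).T@c['T'][:3,:3].T
    o=c['T'][:3,3];z=np.broadcast_to(z,(len(uv),))
    return o+r*((z-o[2])/r[:,2])[:,None]
def proj(f,p):
    c=np.load(f'pics/{f}.npz');q=(np.atleast_2d(p)-c['T'][:3,3])@c['T'][:3,:3]@c['K'].T
    return q[:,:2]/q[:,2:]
E
python3 - <<'E'
from h import *
for n in('scene','top'):
    d=grab(n,n+'0');print(n,d['K'][0],d['world_from_camera'].round(3).tolist())
    
print(ctrl.get_state())
E
```

```text
pics
scene [411.81619552   0.         316.31504431] [[0.854, 0.325, -0.407, 0.951], [0.521, -0.529, 0.67, -0.726], [0.002, -0.784, -0.621, 0.85], [0.0, 0.0, 0.0, 1.0]]
top [382.68126913   0.         323.27836997] [[-0.133, -0.97, 0.206, 0.237], [-0.991, 0.131, -0.022, 0.075], [-0.005, -0.207, -0.978, 1.373], [0.0, 0.0, 0.0, 1.0]]
{'time': 0.1, 'joint_positions': array([ 1.36211261,  0.32171734, -0.07006643,  1.45154397,  0.02259394,
        1.37081209, -0.05690754]), 'qd': array([ 0.00018791, -0.00105968, -0.00048247, -0.00412627,  0.00085966,
        0.0002757 , -0.00014921]), 'joint_torque': array([-2.74800709e-05, -4.92570913e+01, -4.05625524e-01, -3.13400245e+01,
       -6.41582930e-02,  3.94450827e-02,  7.95676988e-05]), 'position': array([ 0.1434587 , -0.63350136,  0.24359573]), 'tool_rot': array([-3.12046128e+00, -3.49041267e-01,  4.41720323e-04]), 'ft_force': array([-0.05664901,  0.02076793,  0.97386604]), 'torque': array([ 0.01038961, -0.02569569,  0.02530811]), 'grip_width': 0.9993841265705733}
```

View pics/scene0.png

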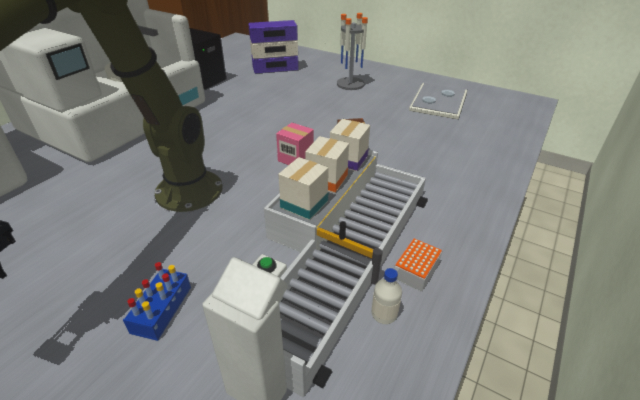

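View pics/top0.png

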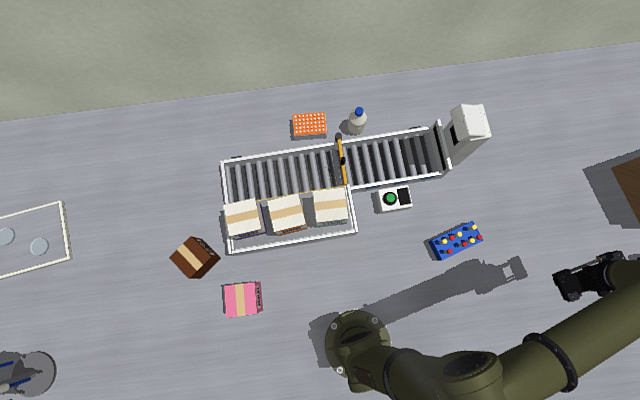

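The three cartons stand on the ledge: teal (nearest the gate, scene px 303,188), orange (327,163) and violet (350,143). Pink (295,145) and brown (195,257 in top) are off the ledge and not meant. I'll enlarge the station.

```bash
python3 - <<'E'
import cv2
i=cv2.imread('pics/top0.png')[95:265,210:500]
cv2.imwrite('pics/c1.png',cv2.resize(i,None,fx=2.75,fy=2.75,interpolation=cv2.INTER_CUBIC))
E
```

```text
(no output)
```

View pics/c1.png

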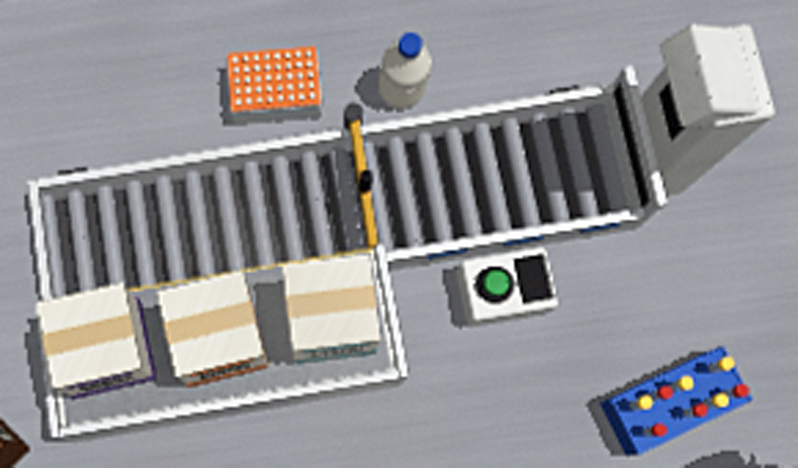

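```bash
cat >> h.py <<'E'
def c1(p): return np.array(p,float)/2.75+[210,95]
try:
    st=np.load('st.npy')
except Exception: st=None
def S(x,y,z=0,s=None):
    s=st if s is None else s;c,n=np.cos(s[2]),np.sin(s[2])
    x,y=x/1000,y/1000
    return np.array([s[0]+c*x-n*y,s[1]+n*x+c*y,z/1000])
def inv(p):
    c,n=np.cos(st[2]),np.sin(st[2]);d=np.asarray(p)[:2]-st[:2]
    return np.array([c*d[0]+n*d[1],-n*d[0]+c*d[1]])*1000
E
python3 - <<'E'
from h import *
from scipy.optimize import least_squares
P=[((-245,-5,117),(407,375)),((-245,425,117),(50,437)),((-80,210,105),(212,276)),((96-100,0,161),(365,178)),((92,-345,70),(602,90)),((-92,-345,70),(640,218))]
f=lambda s:np.ravel([proj('top0',S(*p,s=s))[0]-c1(u) for p,u in P])
r=least_squares(f,[.6,-.1,0],loss='soft_l1');print(r.x,r.fun.round(1));np.save('st.npy',r.x)
import h;h.st=r.x
for n,a in dict(teal=[(283,268),(370,253),(378,343),(294,350)],orange=[(158,293),(245,272),(265,365),(181,378)],violet=[(38,302),(124,286),(143,372),(55,386)]).items():
    q=pix('top0',[c1(u) for u in a],.225);m=q.mean(0);e=q[1]-q[0];e2=q[2]-q[3]
    print(n,m.round(3),inv(m).round(0),[inv(k).round(0).tolist() for k in q], np.degrees(np.arctan2(-e[0]-e2[0],-e[1]-e2[1])).round(1))
print('deg',np.degrees(r.x[2]))
b=pix('top0',c1((495,283)),.068)[0];print('button',b,inv(b))
for n,u,z in[('bottle',(410,43),.15),('tip',(274,78),.058),('rack',(680,400),.1)]:
    b=pix('top0',c1(u),z)[0];print(n,b,inv(b))
E
```

```text
[ 0.6044042  -0.03363962  0.03791053] [-0.5  0.8 -0.7  0.8 -1.5  0.   0.6 -0.7  2.5 -2.1  0.6 -0.1]
teal [0.441 0.032 0.225] [-160.   72.] [[-112.0, 118.0], [-112.0, 19.0], [-213.0, 29.0], [-205.0, 121.0]] 0.2
orange [0.433 0.166 0.225] [-164.  206.] [[-116.0, 259.0], [-109.0, 160.0], [-216.0, 155.0], [-214.0, 248.0]] -3.8
violet [0.44  0.3   0.225] [-151.  340.] [[-103.0, 392.0], [-102.0, 295.0], [-201.0, 288.0], [-199.0, 385.0]] -2.3
deg 2.1721134275595
button [ 0.46713465 -0.18254671  0.068     ] [-142.81472023 -143.59738206]
bottle [ 0.76723383 -0.11301455  0.15      ] [159.70420681 -85.48937876]
tip [0.78230697 0.05939628 0.058     ] [181.30113859  86.22627321]
rack [ 0.29010224 -0.3723461   0.1       ] [-326.91359615 -326.55060998]
```

```bash
cat > go.py <<'E'
# usage: go.py x y ztip(mm station): current pose in station, and needed tool-frame shift in units of 30 mm
import sys
from h import *
s=ctrl.get_state();M=R.from_rotvec(s['tool_rot']).as_matrix()
off=ctrl.tcp_to_tips
tip=s['position']+M[:,2]*off
print('t',round(s['time'],2),'tip st',inv(tip).round(1),'z',round(tip[2]*1000,1),'yaw-st',np.degrees(np.arctan2(M[1,0],M[0,0])-st[2]).round(2),'tilt',(M.T@[0,0,-1]).round(3),'F',s['ft_force'].round(1),'g',round(s['grip_width'],3),'q',s['joint_positions'].round(2))
a=list(map(float,sys.argv[1:]))
for i in range(0,len(a),3):
    t=S(*a[i:i+3]);print('need',(M.T@(t-tip)/.03).round(2));tip=t
E
python3 go.py -4 0 230 -4 0 118
```

```text
t 0.1 tip st [-483.4 -581.9] z 221.6 yaw-st 10.59 tilt [0.    0.002 1.   ] F [-0.1  0.   1. ] g 0.999 q [ 1.36  0.32 -0.07  1.45  0.02  1.37 -0.06]
need [ 19.27 -16.13  -0.25]
need [0.   0.01 3.73]
```

Emit:
move_arm(deltas=[{"linear":[0,0,0],"turn":[0,0,0.9],"claw":0},{"linear":[0,0,0],"turn":[0,0,0.9],"claw":0},{"linear":[0,0,0],"turn":[0,0,0.85],"claw":0},{"linear":[0,0,0],"turn":[0,0,0],"claw":0}])

```text
time: 0.43
position: [0.1435, -0.6337, 0.244]
tool_rot: [-3.14, -0.057, 0.001]
ft_force: [0.3, 0.7, -0.4]
grip_width: 1.001
```

```bash
python3 go.py -4 0 230 -4 0 118
```

```text
t 0.43 tip st [-483.3 -582.1] z 222.0 yaw-st -0.09 tilt [0.    0.001 1.   ] F [ 0.3  0.7 -0.4] g 1.001 q [ 1.34  0.32 -0.05  1.45  0.01  1.37 -0.24]
need [ 15.95 -19.43  -0.25]
need [0.   0.   3.73]
```

Emit:
move_arm(deltas=[{"linear":[0.8,-0.97,-0.1],"turn":[0,0,0],"claw":0},{"linear":[0.8,-0.97,-0.1],"turn":[0,0,0],"claw":0},{"linear":[0.8,-0.97,-0.1],"turn":[0,0,0],"claw":0},{"linear":[0.8,-0.97,0],"turn":[0,0,0],"claw":0},{"linear":[0.8,-0.97,0],"turn":[0,0,0],"claw":0},{"linear":[0.8,-0.97,0],"turn":[0,0,0],"claw":0},{"linear":[0.8,-0.97,0],"turn":[0,0,0],"claw":0},{"linear":[0.8,-0.97,0],"turn":[0,0,0],"claw":0},{"linear":[0.8,-0.97,0],"turn":[0,0,0],"claw":0},{"linear":[0.8,-0.97,0],"turn":[0,0,0],"claw":0},{"linear":[0.8,-0.97,0],"turn":[0,0,0],"claw":0},{"linear":[0.8,-0.97,0],"turn":[0,0,0],"claw":0},{"linear":[0.8,-0.97,0],"turn":[0,0,0],"claw":0},{"linear":[0.8,-0.97,0],"turn":[0,0,0],"claw":0},{"linear":[0.8,-0.97,0],"turn":[0,0,0],"claw":0},{"linear":[0.8,-0.97,0],"turn":[0,0,0],"claw":0},{"linear":[0.8,-0.97,0],"turn":[0,0,0],"claw":0},{"linear":[0.8,-0.97,0],"turn":[0,0,0],"claw":0},{"linear":[0.8,-0.97,0],"turn":[0,0,0],"claw":0},{"linear":[0,0,0],"turn":[0,0,0],"claw":0}])

```text
time: 2.1
position: [0.5812, -0.0549, 0.2533]
tool_rot: [-3.134, -0.08, -0.004]
ft_force: [-1.1, 1.3, 0.1]
grip_width: 1.002
```

```bash
python3 - <<'E'
from h import *
d=grab('wrist','w1');i=cv2.imread('pics/w1.png')
print(d['tool_from_camera'].round(3).tolist())
E
python3 go.py -4 0 230 -4 0 118
```

```text
[[0.001, -0.966, -0.257, 0.07], [1.0, 0.001, 0.0, 0.0], [0.0, -0.257, 0.966, -0.141], [0.0, 0.0, 0.0, 1.0]]
t 2.15 tip st [-25.7 -24.1] z 231.1 yaw-st 0.57 tilt [-0.     0.003  1.   ] F [-0.3 -0.2 -0.5] g 1.002 q [ 0.59  0.22 -0.62  1.59  0.13  1.37 -1.57]
need [ 0.73 -0.8   0.04]
need [-0.    0.01  3.73]
```

View pics/w1.png

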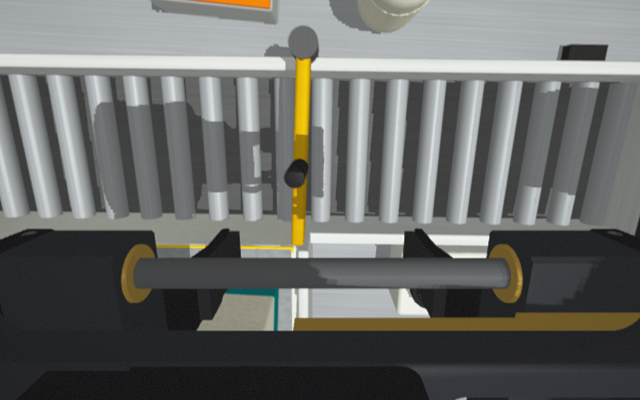

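Wrist view: gate grip top at about (300,163), its base at (294,183), the hinge post cap at (303,41), gate bar tip (298,244).

```bash
python3 - <<'E'
from h import *
for n,u,z in[('griptop',(300,165),.161),('gripbase',(295,182),.109),('bartip',(298,244),.109),('barmid',(301,110),.109),('railL',(60,62),.07),('railR',(600,66),.07),('stripeL',(170,246),.105),('nearrailR',(560,237),.07)]:
    p=pix('w1',u,z)[0];print(n,p.round(4),inv(p).round(1))
E
```

```text
griptop [ 0.614  -0.0376  0.161 ] [ 9.5 -4.3]
gripbase [ 0.5903 -0.0303  0.109 ] [-14.    3.8]
bartip [ 0.5311 -0.035   0.109 ] [-73.3   1.5]
barmid [ 0.6525 -0.0335  0.109 ] [48.1 -1.7]
railL [0.6842 0.1945 0.07  ] [ 88.4 224.9]
railR [ 0.706  -0.3053  0.07  ] [  91.3 -275.4]
stripeL [0.5208 0.0874 0.105 ] [-79.  124.1]
nearrailR [ 0.5375 -0.3084  0.07  ] [ -77.3 -272. ]
```

Emit:
move_arm(deltas=[{"linear":[0.4,-0.4,0],"turn":[0,0,0],"claw":0.2},{"linear":[0.35,-0.4,0.3],"turn":[0,0,0],"claw":0.3},{"linear":[0,0,0.7],"turn":[0,0,0],"claw":0.3},{"linear":[0,0,0.9],"turn":[0,0,0],"claw":0.3},{"linear":[0,0,0.9],"turn":[0,0,0],"claw":0.3},{"linear":[0,0,0.8],"turn":[0,0,0],"claw":0.3},{"linear":[0,0,0.1],"turn":[0,0,0],"claw":0.3},{"linear":[0,0,0],"turn":[0,0,0],"claw":0.3}], grip_force=20)

```text
time: 2.82
position: [0.5984, -0.0405, 0.141]
tool_rot: [3.141, 0.059, -0.006]
ft_force: [-0.1, -0.7, 0.0]
grip_width: 0.705
```

```bash
python3 go.py -4 0 118
```

```text
t 2.82 tip st [-6.4 -6.7] z 119.0 yaw-st -0.03 tilt [0.004 0.    1.   ] F [-0.1 -0.7  0. ] g 0.705 q [ 0.53  0.35 -0.61  1.69  0.21  1.18 -1.67]
need [ 0.08 -0.22  0.03]
```

Emit:
move_arm(deltas=[{"linear":[0.1,-0.2,0],"turn":[0,0,0],"claw":0.7},{"linear":[0,0,0],"turn":[0,0,0],"claw":1},{"linear":[0,0,0],"turn":[0,0,0],"claw":1},{"linear":[0,0,0],"turn":[0,0,0],"claw":1},{"linear":[0,0,0],"turn":[0,0,0],"claw":1},{"linear":[0,0,0],"turn":[0,0,0],"claw":1}])

```text
time: 3.32
position: [0.6029, -0.0334, 0.1431]
tool_rot: [3.141, 0.059, 0.001]
ft_force: [0.1, 0.5, -0.3]
grip_width: 0.327
```

```bash
python3 go.py 96 100 118
```

```text
t 3.32 tip st [-1.4  0.2] z 121.1 yaw-st -0.01 tilt [-0.001 -0.     1.   ] F [ 0.1  0.5 -0.3] g 0.327 q [ 0.52  0.35 -0.61  1.68  0.22  1.18 -1.68]
need [ 3.25 -3.33  0.1 ]
```

Emit:
move_arm(deltas=[{"linear":[0,0,0],"turn":[0,0,0],"claw":1},{"linear":[0,0,0],"turn":[0,0,0],"claw":1},{"linear":[0,0,0],"turn":[0,0,0],"claw":1},{"linear":[0,0,0],"turn":[0,0,0],"claw":1},{"linear":[0.05,-0.58,0],"turn":[0,0,0],"claw":1},{"linear":[0.15,-0.56,0],"turn":[0,0,0],"claw":1},{"linear":[0.25,-0.53,0],"turn":[0,0,0],"claw":1},{"linear":[0.33,-0.48,0],"turn":[0,0,0],"claw":1},{"linear":[0.41,-0.41,0],"turn":[0,0,0],"claw":1},{"linear":[0.48,-0.33,0],"turn":[0,0,0],"claw":1},{"linear":[0.53,-0.25,0],"turn":[0,0,0],"claw":1},{"linear":[0.56,-0.15,0],"turn":[0,0,0],"claw":1},{"linear":[0.58,-0.05,0],"turn":[0,0,0],"claw":1},{"linear":[0.1,0,0],"turn":[0,0,0],"claw":1},{"linear":[0,0,0],"turn":[0,0,0],"claw":1},{"linear":[0,0,0],"turn":[0,0,0],"claw":1}])

```text
time: 4.65
position: [0.7027, 0.067, 0.1421]
tool_rot: [3.137, 0.054, -0.001]
ft_force: [0.8, -5.2, 1.0]
grip_width: 0.168
```

```bash
python3 go.py 98 100 118
```

```text
t 4.65 tip st [102.1  96.7] z 120.1 yaw-st -0.18 tilt [ 0.001 -0.004  1.   ] F [ 0.8 -5.2  1. ] g 0.168 q [ 0.28  0.57 -0.6   1.4   0.33  1.27 -1.88]
need [-0.14 -0.11  0.07]
```

Emit:
move_arm(deltas=[{"linear":[0,0,0],"turn":[0,0,0],"claw":0.4},{"linear":[0,0,0],"turn":[0,0,0],"claw":0.4},{"linear":[0,0,0],"turn":[0,0,0],"claw":0.4},{"linear":[0,0,0],"turn":[0,0,0],"claw":0.4},{"linear":[0,0,-0.5],"turn":[0,0,0],"claw":0.4},{"linear":[0,0,-1],"turn":[0,0,0],"claw":0.4},{"linear":[0,0,-1],"turn":[0,0,0],"claw":0.4},{"linear":[-0.3,-0.3,-1],"turn":[0,0,0],"claw":0.4},{"linear":[-0.6,-0.6,-1],"turn":[0,0,0],"claw":0.4},{"linear":[-0.8,-0.8,-0.5],"turn":[0,0,0],"claw":0.4},{"linear":[-0.8,-0.8,0],"turn":[0,0,0],"claw":0.4},{"linear":[-0.8,-0.8,0],"turn":[0,0,0],"claw":0.4},{"linear":[-0.9,-0.8,0],"turn":[0,0,0],"claw":0.4},{"linear":[-0.9,-0.8,0],"turn":[0,0,0],"claw":0.4},{"linear":[-0.9,-0.8,0],"turn":[0,0,0],"claw":0.4},{"linear":[-0.9,-0.8,0],"turn":[0,0,0],"claw":0.4},{"linear":[-0.9,-0.8,0],"turn":[0,0,0],"claw":0.4},{"linear":[-0.9,-0.5,0],"turn":[0,0,0],"claw":0.4},{"linear":[-0.9,0,0],"turn":[0,0,0],"claw":0.4},{"linear":[0,0,0],"turn":[0,0,0],"claw":0.4}])

```text
time: 6.32
position: [0.3993, 0.2974, 0.294]
tool_rot: [3.139, 0.074, 0.001]
ft_force: [0.4, 0.8, 1.1]
grip_width: 0.603
```

```bash
python3 go.py -238 338 260 -238 338 166;python3 - <<'E'
from h import *
grab('top','t2');grab('wrist','w2')
a=cv2.imread('pics/t2.png')[90:290,180:460];b=cv2.imread('pics/w2.png')
cv2.imwrite('pics/c2.png',np.vstack([cv2.resize(a,(640,457))[:330],cv2.resize(b,(640,400))[:270]]))
E
```

```text
t 6.32 tip st [-192.4  338.5] z 272.0 yaw-st 0.53 tilt [-0.001 -0.001  1.   ] F [0.4 0.8 1.1] g 0.603 q [ 0.14  0.   -0.83  1.72  0.01  1.42 -2.21]
need [-1.52  0.    0.4 ]
need [-0.   -0.    3.13]
```

View pics/c2.png

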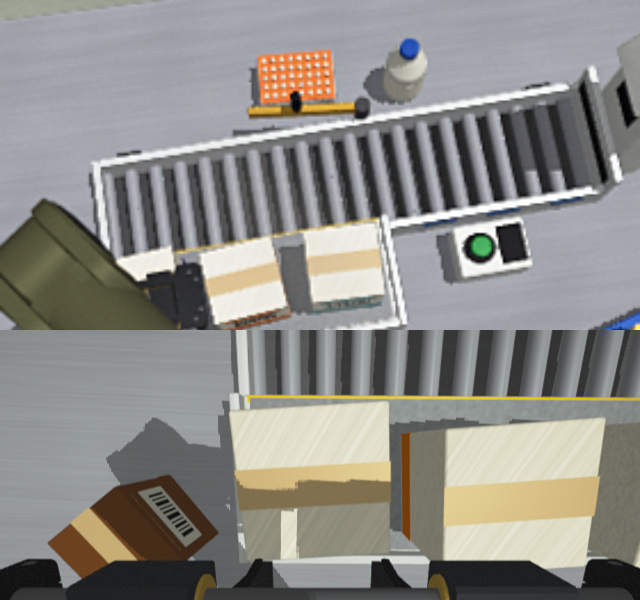

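```bash
python3 - <<'E'
from h import *
for u in[(230,82),(388,72),(241,226),(391,228)]+[(445,100),(604,89),(459,236),(588,239)]:print(inv(pix('w2',u,.225)[0]).round(1))
E
```

```text
[-101.5  392.6]
[-95.2 296.8]
[-194.1  391.1]
[-195.   288.9]
[-111.2  260.6]
[-104.1  163.8]
[-200.5  241.9]
[-202.2  152.7]
```

Emit:
move_arm(deltas=[{"linear":[-0.7,0,0],"turn":[0,0,0],"claw":0.4},{"linear":[-0.65,0,0.3],"turn":[0,0,0],"claw":0.4},{"linear":[0,0,0.8],"turn":[0,0,0],"claw":0.4},{"linear":[0,0,0.9],"turn":[0,0,0],"claw":0.4},{"linear":[0,0,0.9],"turn":[0,0,0],"claw":0.4},{"linear":[0,0,0.6],"turn":[0,0,0],"claw":0.4},{"linear":[0,0,0],"turn":[0,0,0],"claw":0.4},{"linear":[0,0,0],"turn":[0,0,0],"claw":0.4}])

```text
time: 7.08
position: [0.3653, 0.2919, 0.1875]
tool_rot: [-3.141, -0.058, 0.003]
ft_force: [-0.3, 0.5, 0.2]
grip_width: 0.602
```

```bash
python3 go.py -150 342 166
```

```text
t 7.08 tip st [-226.6  334.4] z 165.5 yaw-st -0.04 tilt [0.002 0.    1.   ] F [-0.3  0.5  0.2] g 0.602 q [ 0.13 -0.   -0.85  1.94 -0.    1.21 -2.25]
need [ 2.55 -0.26 -0.02]
```

Emit:
move_arm(deltas=[{"linear":[0.3,-0.25,0],"turn":[0,0,0],"claw":0.4},{"linear":[0.3,0,0],"turn":[0,0,0],"claw":0.4},{"linear":[0.3,0,0],"turn":[0,0,0],"claw":0.4},{"linear":[0.3,0,0],"turn":[0,0,0],"claw":0.4},{"linear":[0.3,0,0],"turn":[0,0,0],"claw":0.4},{"linear":[0.3,0,0],"turn":[0,0,0],"claw":0.4},{"linear":[0.3,0,0],"turn":[0,0,0],"claw":0.4},{"linear":[0.2,0,0],"turn":[0,0,0],"claw":0.4},{"linear":[0.2,0,0],"turn":[0,0,0],"claw":0.4},{"linear":[0,0,0],"turn":[0,0,0],"claw":0.4}])

```text
time: 7.92
position: [0.4408, 0.3024, 0.1881]
tool_rot: [-3.141, -0.057, 0.001]
ft_force: [-3.7, 0.5, 1.3]
grip_width: 0.599
```

```bash
python3 go.py -130 342 166;python3 - <<'E'
from h import *
grab('scene','s3');grab('wrist','w3')
a=cv2.imread('pics/s3.png')[90:290,230:470];b=cv2.imread('pics/w3.png')
cv2.imwrite('pics/c3.png',np.vstack([cv2.resize(a,(640,533))[:330],b[:270]]))
E
```

```text
t 7.92 tip st [-150.7  342. ] z 166.1 yaw-st -0.08 tilt [0.001 0.001 1.   ] F [-3.7  0.5  1.3] g 0.599 q [ 0.1   0.19 -0.83  1.79  0.15  1.23 -2.3 ]
need [ 0.69 -0.    0.  ]
```

View pics/c3.png

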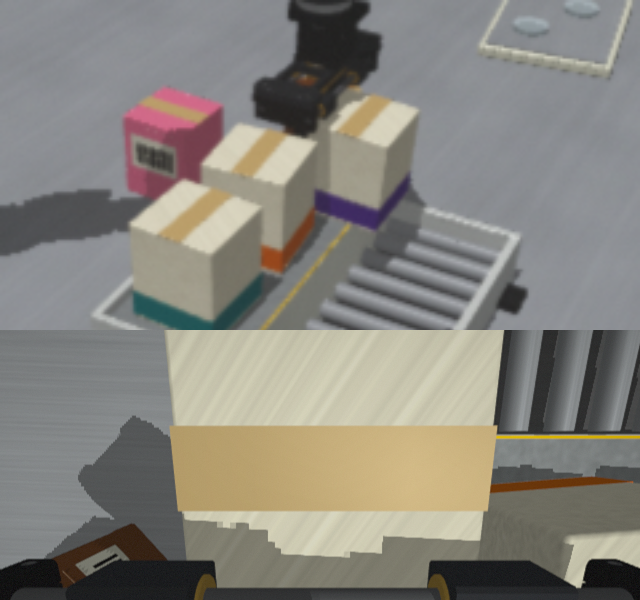

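Emit:
move_arm(deltas=[{"linear":[0.1,0,0],"turn":[0,0,0],"claw":0.4},{"linear":[0.1,0,0],"turn":[0,0,0],"claw":0.4},{"linear":[0.1,0,0],"turn":[0,0,0],"claw":0.4},{"linear":[0.1,0,0],"turn":[0,0,0],"claw":0.4},{"linear":[0.1,0,0],"turn":[0,0,0],"claw":0.4},{"linear":[0.1,0,0],"turn":[0,0,0],"claw":0.4},{"linear":[0.1,0,0],"turn":[0,0,0],"claw":0.4},{"linear":[0,0,0],"turn":[0,0,0],"claw":0.4},{"linear":[0,0,0],"turn":[0,0,0],"claw":0.4},{"linear":[0,0,0],"turn":[0,0,0],"claw":0.4},{"linear":[0,0,0],"turn":[0,0,0],"claw":0.4}])

```text
time: 8.93
position: [0.4606, 0.3032, 0.1874]
tool_rot: [3.141, 0.059, 0.0]
ft_force: [0.8, -0.6, 0.3]
grip_width: 0.6
```

```bash
python3 go.py -130 342 166;python3 - <<'E'
from h import *
grab('scene','s4')
a=cv2.imread('pics/s4.png')[100:300,230:470]
cv2.imwrite('pics/c4.png',cv2.resize(a,(640,533)))
E
```

```text
t 8.93 tip st [-130.9  342. ] z 165.4 yaw-st -0.01 tilt [-0. -0.  1.] F [ 0.8 -0.6  0.3] g 0.6 q [ 0.09  0.23 -0.82  1.75  0.18  1.24 -2.3 ]
need [ 0.03  0.   -0.02]
```

View pics/c4.png

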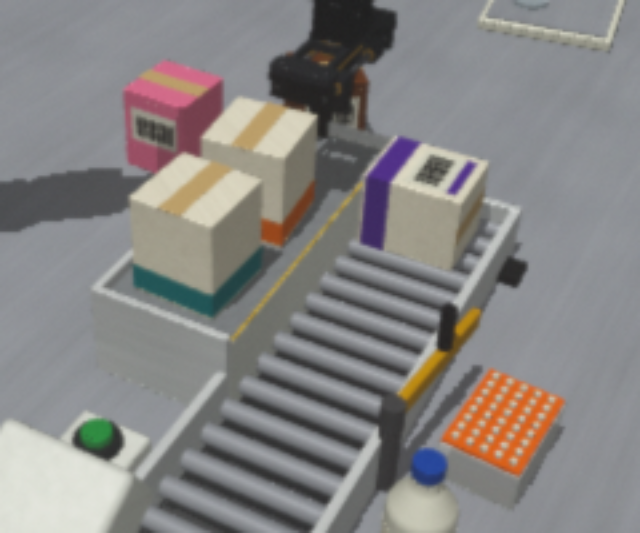

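Emit:
move_arm(deltas=[{"linear":[-0.9,0,-0.5],"turn":[0,0,0],"claw":0.4},{"linear":[-0.9,0,-1],"turn":[0,0,0],"claw":0.4},{"linear":[-0.9,0.2,-1],"turn":[0,0,0],"claw":0.4},{"linear":[-0.8,0.8,-0.5],"turn":[0,0,0],"claw":0.4},{"linear":[0,0.8,0],"turn":[0,0,0],"claw":0.4},{"linear":[0,0.8,0],"turn":[0,0,0],"claw":0.4},{"linear":[0,0.8,0],"turn":[0,0,0],"claw":0.4},{"linear":[0,0.8,0],"turn":[0,0,0],"claw":0.4},{"linear":[0,0.4,0],"turn":[0,0,0],"claw":0.4},{"linear":[0,0,0],"turn":[0,0,0],"claw":0.4}])

```text
time: 9.82
position: [0.3611, 0.1587, 0.2775]
tool_rot: [3.14, 0.052, 0.001]
ft_force: [0.1, -0.7, 0.5]
grip_width: 0.601
```

```bash
python3 go.py -232 202 255 -232 202 166
```

```text
t 9.82 tip st [-235.8  201.4] z 255.5 yaw-st -0.27 tilt [-0.001 -0.001  1.   ] F [ 0.1 -0.7  0.5] g 0.601 q [ 0.24 -0.27 -0.59  1.95 -0.15  1.42 -1.85]
need [ 0.13 -0.02  0.02]
need [-0.   -0.    2.97]
```

Emit:
move_arm(deltas=[{"linear":[0.15,-0.1,0.5],"turn":[0,0,0],"claw":0.4},{"linear":[0,0,0.9],"turn":[0,0,0],"claw":0.4},{"linear":[0,0,0.9],"turn":[0,0,0],"claw":0.4},{"linear":[0,0,0.65],"turn":[0,0,0],"claw":0.4},{"linear":[0,0,0],"turn":[0,0,0],"claw":0.4},{"linear":[0,0,0],"turn":[0,0,0],"claw":0.4}])

```text
time: 10.32
position: [0.3646, 0.1655, 0.1888]
tool_rot: [-3.141, -0.062, 0.003]
ft_force: [0.8, -0.1, -0.6]
grip_width: 0.602
```

```bash
python3 go.py -150 206 166;python3 - <<'E'
from h import *
grab('wrist','w5')
a=cv2.imread('pics/w5.png')
cv2.imwrite('pics/c5.png',a)
E
```

```text
t 10.32 tip st [-232.1  208. ] z 166.8 yaw-st 0.09 tilt [0.002 0.    1.   ] F [ 0.8 -0.1 -0.6] g 0.602 q [ 0.24 -0.19 -0.65  2.07 -0.12  1.23 -1.89]
need [2.74 0.07 0.02]
```

View pics/c5.png

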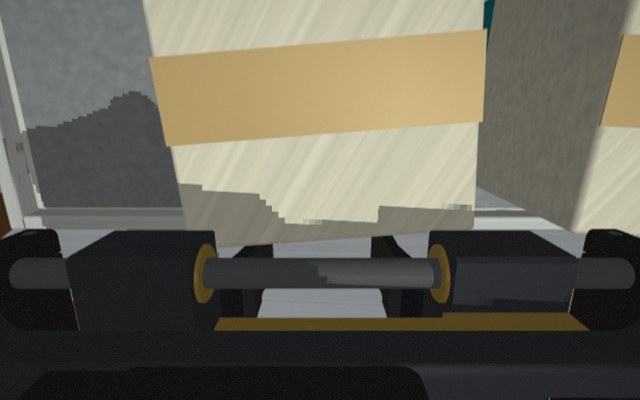

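Emit:
move_arm(deltas=[{"linear":[0.3,0.05,0],"turn":[0,0,0],"claw":0.4},{"linear":[0.3,0,0],"turn":[0,0,0],"claw":0.4},{"linear":[0.3,0,0],"turn":[0,0,0],"claw":0.4},{"linear":[0.3,0,0],"turn":[0,0,0],"claw":0.4},{"linear":[0.3,0,0],"turn":[0,0,0],"claw":0.4},{"linear":[0.3,0,0],"turn":[0,0,0],"claw":0.4},{"linear":[0.3,0,0],"turn":[0,0,0],"claw":0.4},{"linear":[0.3,0,0],"turn":[0,0,0],"claw":0.4},{"linear":[0.3,0,0],"turn":[0,0,0],"claw":0.4},{"linear":[0,0,0],"turn":[0,0,0],"claw":0.4},{"linear":[0.1,0,0],"turn":[0,0,0],"claw":0.4},{"linear":[0.1,0,0],"turn":[0,0,0],"claw":0.4},{"linear":[0.1,0,0],"turn":[0,0,0],"claw":0.4},{"linear":[0.1,0,0],"turn":[0,0,0],"claw":0.4},{"linear":[0.1,0,0],"turn":[0,0,0],"claw":0.4},{"linear":[0.1,0,0],"turn":[0,0,0],"claw":0.4},{"linear":[0,0,0],"turn":[0,0,0],"claw":0.4},{"linear":[0,0,0],"turn":[0,0,0],"claw":0.4},{"linear":[0,0,0],"turn":[0,0,0],"claw":0.4},{"linear":[0,0,0],"turn":[0,0,0],"claw":0.4}])

```text
time: 12.03
position: [0.4643, 0.1667, 0.1889]
tool_rot: [3.141, 0.059, 0.0]
ft_force: [-0.1, -0.4, 0.2]
grip_width: 0.6
```

```bash
python3 go.py -130 206 166;python3 - <<'E'
from h import *
grab('scene','s6');grab('wrist','w6')
a=cv2.imread('pics/s6.png')[100:300,230:470];b=cv2.imread('pics/w6.png')
cv2.imwrite('pics/c6.png',np.vstack([cv2.resize(a,(640,533))[:350],b[:240]]))
E
```

```text
t 12.03 tip st [-132.4  205.5] z 166.9 yaw-st -0.01 tilt [-0. -0.  1.] F [-0.1 -0.4  0.2] g 0.6 q [ 0.24  0.06 -0.66  1.88  0.04  1.21 -1.96]
need [ 0.08 -0.02  0.03]
```

View pics/c6.png

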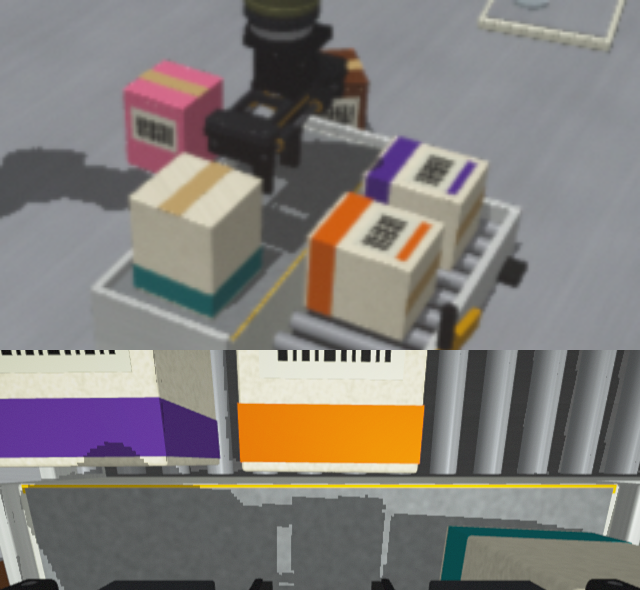

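Emit:
move_arm(deltas=[{"linear":[0,0,-1],"turn":[0,0,0],"claw":1},{"linear":[0,0,-1],"turn":[0,0,0],"claw":1},{"linear":[-0.2,0.3,-1],"turn":[0,0,0],"claw":1},{"linear":[-0.4,0.9,-0.2],"turn":[0,0,0],"claw":1},{"linear":[-0.3,1,0],"turn":[0,0,0],"claw":1},{"linear":[0,1,0],"turn":[0,0,0],"claw":1},{"linear":[0,1,0],"turn":[0,0,0],"claw":1},{"linear":[0,1,0],"turn":[0,0,0],"claw":1},{"linear":[0,1,0],"turn":[0,0,0],"claw":1},{"linear":[0,1,0],"turn":[0,0,0],"claw":1},{"linear":[0,0.7,0],"turn":[0,0,0],"claw":1},{"linear":[0,0,0],"turn":[0,0,0],"claw":1},{"linear":[0,0,0],"turn":[0,0,0],"claw":1}])

```text
time: 13.22
position: [0.4461, -0.072, 0.2849]
tool_rot: [-3.141, -0.055, 0.0]
ft_force: [0.3, 0.5, -0.8]
grip_width: 0.006
```

```bash
python3 go.py -160 -25 260 -160 -25 166;python3 - <<'E'
from h import *
grab('wrist','w7')
E
```

```text
t 13.22 tip st [-159.7  -32.3] z 262.9 yaw-st -0.17 tilt [0. 0. 1.] F [ 0.3  0.5 -0.8] g 0.006 q [ 0.48 -0.11 -0.35  1.84 -0.04  1.41 -1.39]
need [-0.01 -0.24  0.1 ]
need [0.   0.   3.13]
```

View pics/w7.png

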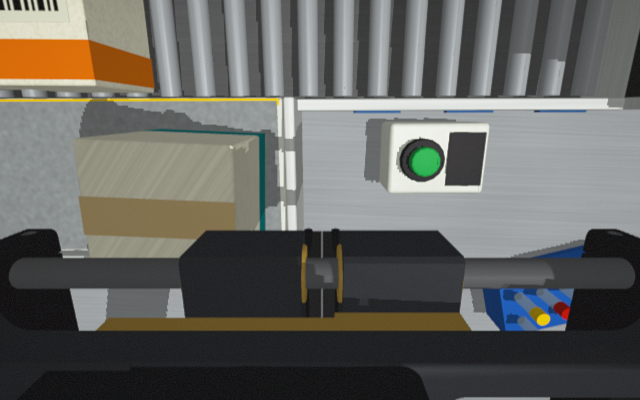

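```bash
python3 - <<'E'
from h import *
for u in[(235,150),(77,138)]:print(inv(pix('w7',u,.225)[0]).round(1))
for z in(.06,.07,.08):p=pix('w7',(426,160),z)[0];print(z,p,inv(p))
E
```

```text
[-111.7   20.2]
[-104.3  115.6]
0.06 [ 0.46845438 -0.18896727  0.06      ] [-141.73928744 -150.06335316]
0.07 [ 0.46976178 -0.18571867  0.07      ] [-140.30969364 -146.86663649]
0.08 [ 0.47106919 -0.18247007  0.08      ] [-138.88009984 -143.66991982]
```

Emit:
move_arm(deltas=[{"linear":[0,0,0.7],"turn":[0,0,0],"claw":1},{"linear":[0,0,0.9],"turn":[0,0,0],"claw":1},{"linear":[0,0,0.9],"turn":[0,0,0],"claw":1},{"linear":[0,0,0.7],"turn":[0,0,0],"claw":1},{"linear":[0,-0.5,0],"turn":[0,0,0],"claw":1},{"linear":[0,-0.5,0],"turn":[0,0,0],"claw":1},{"linear":[0,-0.35,0],"turn":[0,0,0],"claw":1},{"linear":[0,-0.35,0],"turn":[0,0,0],"claw":1},{"linear":[0,-0.35,0],"turn":[0,0,0],"claw":1},{"linear":[0,-0.35,0],"turn":[0,0,0],"claw":1},{"linear":[0,-0.35,0],"turn":[0,0,0],"claw":1},{"linear":[0,-0.35,0],"turn":[0,0,0],"claw":1},{"linear":[0,-0.35,0],"turn":[0,0,0],"claw":1},{"linear":[0,-0.35,0],"turn":[0,0,0],"claw":1},{"linear":[0,-0.35,0],"turn":[0,0,0],"claw":1},{"linear":[0,-0.35,0],"turn":[0,0,0],"claw":1},{"linear":[0,-0.35,0],"turn":[0,0,0],"claw":1},{"linear":[0,-0.35,0],"turn":[0,0,0],"claw":1},{"linear":[0,0,0],"turn":[0,0,0],"claw":1}])

```text
time: 14.85
position: [0.4424, 0.0858, 0.1918]
tool_rot: [3.139, 0.062, 0.01]
ft_force: [0.5, -3.9, 3.5]
grip_width: 0.006
```

Emit:
move_arm(deltas=[{"linear":[0,0.8,-0.3],"turn":[0,0,0],"claw":1},{"linear":[0,0.5,-1],"turn":[0,0,0],"claw":0.8},{"linear":[0,0,-1],"turn":[0,0,0],"claw":0.4},{"linear":[0,0,-0.9],"turn":[0,0,0],"claw":0.4},{"linear":[-0.8,-0.5,0],"turn":[0,0,0],"claw":0.4},{"linear":[-0.8,-1,0],"turn":[0,0,0],"claw":0.4},{"linear":[-0.7,-1,0],"turn":[0,0,0],"claw":0.4},{"linear":[0,-0.5,0],"turn":[0,0,0],"claw":0.4},{"linear":[0,0,0],"turn":[0,0,0],"claw":0.4},{"linear":[0,0,0],"turn":[0,0,0],"claw":0.4}])

```text
time: 15.68
position: [0.3692, 0.1344, 0.2855]
tool_rot: [3.14, 0.065, 0.003]
ft_force: [0.2, 0.0, 0.2]
grip_width: 0.565
```

```bash
python3 go.py -232 200 260 -232 200 166;python3 - <<'E'
from h import *
grab('wrist','w8');grab('scene','s8')
a=cv2.imread('pics/s8.png')[100:300,230:470];b=cv2.imread('pics/w8.png')
cv2.imwrite('pics/c8.png',np.vstack([cv2.resize(a,(640,533))[:350],b[:240]]))
E
```

```text
t 15.68 tip st [-228.6  176.8] z 263.5 yaw-st 0.2 tilt [-0.002 -0.001  1.   ] F [0.2 0.  0.2] g 0.565 q [ 0.29 -0.28 -0.57  1.94 -0.15  1.43 -1.78]
need [-0.11 -0.77  0.12]
need [-0.01 -0.    3.13]
```

View pics/c8.png

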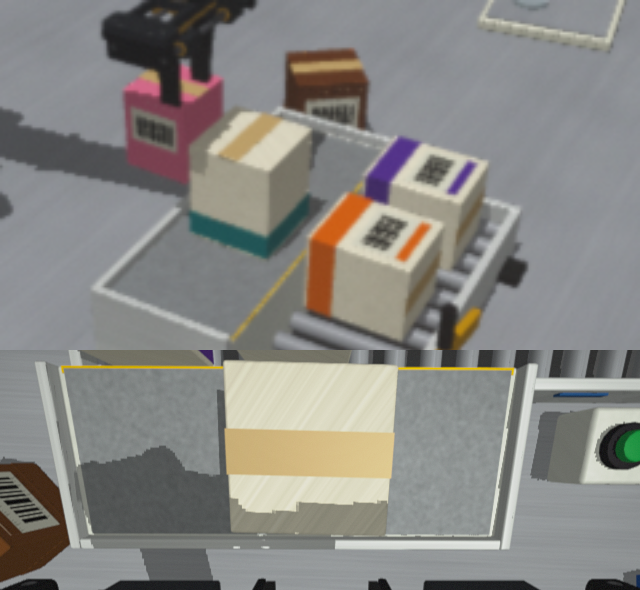

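Emit:
move_arm(deltas=[{"linear":[0.5,-0.9,0],"turn":[0,0,0],"claw":0.4},{"linear":[0.9,-0.9,0],"turn":[0,0,0],"claw":0.4},{"linear":[0.9,-0.9,0],"turn":[0,0,0],"claw":0.4},{"linear":[0.9,-0.9,0],"turn":[0,0,0],"claw":0.4},{"linear":[0.9,-0.9,0],"turn":[0,0,0],"claw":0.4},{"linear":[0.9,-0.9,0],"turn":[0,0,0],"claw":0.4},{"linear":[0.9,-0.9,0],"turn":[0,0,0],"claw":0.4},{"linear":[0.9,-0.9,0],"turn":[0,0,0],"claw":0.4},{"linear":[0.9,-0.9,0],"turn":[0,0,0],"claw":0.4},{"linear":[0.3,-0.2,0],"turn":[0,0,0],"claw":0.4},{"linear":[0,0,0],"turn":[0,0,0],"claw":0.4},{"linear":[0,0,0],"turn":[0,0,-1],"claw":0.4},{"linear":[0,0,0],"turn":[0,0,-1],"claw":0.4},{"linear":[0,0,0],"turn":[0,0,-1],"claw":0.4},{"linear":[0,0,0],"turn":[0,0,-1],"claw":0.4},{"linear":[0,0,0],"turn":[0,0,-1],"claw":0.4},{"linear":[0,0,0],"turn":[0,0,-1],"claw":0.4},{"linear":[0,0,0],"turn":[0,0,-1],"claw":0.4},{"linear":[0,0,0],"turn":[0,0,-1],"claw":0.4}])

```text
time: 17.37
position: [0.6004, 0.3888, 0.2848]
tool_rot: [3.001, 0.924, -0.001]
ft_force: [-0.4, 0.2, 0.1]
grip_width: 0.602
```

Emit:
move_arm(deltas=[{"linear":[0,0,0],"turn":[0,0,-1],"claw":0.4},{"linear":[0,0,0],"turn":[0,0,-1],"claw":0.4},{"linear":[0,0,0],"turn":[0,0,-1],"claw":0.4},{"linear":[0,0,0],"turn":[0,0,-1],"claw":0.4},{"linear":[0,0,0],"turn":[0,0,-1],"claw":0.4},{"linear":[0,0,0],"turn":[0,0,-1],"claw":0.4},{"linear":[0,0,0],"turn":[0,0,-1],"claw":0.4},{"linear":[0,0,0],"turn":[0,0,-1],"claw":0.4},{"linear":[0,0,0],"turn":[0,0,-1],"claw":0.4},{"linear":[0,0,0],"turn":[0,0,-1],"claw":0.4},{"linear":[0,0,0],"turn":[0,0,-1],"claw":0.4},{"linear":[0,0,0],"turn":[0,0,-1],"claw":0.4},{"linear":[0,0,0],"turn":[0,0,-1],"claw":0.4},{"linear":[0,0,0],"turn":[0,0,-1],"claw":0.4},{"linear":[0,0,0],"turn":[0,0,-0.5],"claw":0.4},{"linear":[0,0,0],"turn":[0,0,0],"claw":0.4}])

```text
time: 18.7
position: [0.6004, 0.389, 0.2847]
tool_rot: [2.18, 2.261, -0.002]
ft_force: [-0.0, -0.8, -0.1]
grip_width: 0.601
```

```bash
python3 - <<'E'
from h import *
grab('top','t9');
a=cv2.imread('pics/t9.png')[90:290,180:460]
cv2.imwrite('pics/c9.png',cv2.resize(a,(784,560),interpolation=cv2.INTER_CUBIC))
E
python3 go.py 5 425 263 5 425 113 5 -140 113
```

```text
t 18.75 tip st [ 12.  422.7] z 262.7 yaw-st 89.84 tilt [0.002 0.    1.   ] F [ 0.4 -0.4  0. ] g 0.595 q [-0.01  0.65 -1.04  1.17  0.55  1.6  -0.89]
need [ 0.08 -0.23 -0.01]
need [0.01 0.   5.  ]
need [-18.83   0.05   0.03]
```

View pics/c9.png

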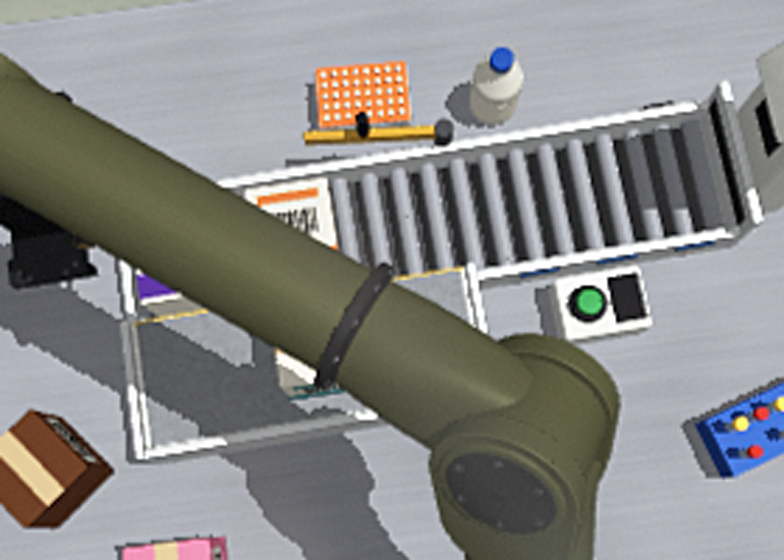

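Emit:
move_arm(deltas=[{"linear":[0.1,-0.4,0.5],"turn":[0,0,0],"claw":0.4},{"linear":[0,0,1],"turn":[0,0,0],"claw":0.4},{"linear":[0,0,1],"turn":[0,0,0],"claw":0.4},{"linear":[0,0,1],"turn":[0,0,0],"claw":0.4},{"linear":[0,0,1],"turn":[0,0,0],"claw":0.4},{"linear":[0,0,0.5],"turn":[0,0,0],"claw":0.4},{"linear":[0,0,0],"turn":[0,0,0],"claw":0.4},{"linear":[0,0,0],"turn":[0,0,0],"claw":0.4}])

```text
time: 19.42
position: [0.588, 0.3931, 0.1351]
tool_rot: [2.18, 2.262, -0.001]
ft_force: [0.7, -0.7, 0.2]
grip_width: 0.6
```

```bash
python3 go.py 0 -140 113; python3 - <<'E'
from h import *
p=np.array([[291,218]])/2.8+[180,90];print(inv(pix('t9',p,.143)[0]))
E
```

```text
t 19.42 tip st [-3.00e-01  4.27e+02] z 113.1 yaw-st 89.93 tilt [0.001 0.001 1.   ] F [ 0.7 -0.7  0.2] g 0.6 q [ 0.02  0.72 -1.    1.39  0.61  1.35 -0.96]
need [-1.89e+01  3.00e-02  1.00e-02]
[  5.2196475  198.78159002]
```

Emit:
move_arm(deltas=[{"linear":[-0.3,0,0],"turn":[0,0,0],"claw":0.4},{"linear":[-0.3,0,0],"turn":[0,0,0],"claw":0.4},{"linear":[-0.3,0,0],"turn":[0,0,0],"claw":0.4},{"linear":[-0.3,0,0],"turn":[0,0,0],"claw":0.4},{"linear":[-0.4,0,0],"turn":[0,0,0],"claw":0.4},{"linear":[-0.5,0,0],"turn":[0,0,0],"claw":0.4},{"linear":[-0.5,0,0],"turn":[0,0,0],"claw":0.4},{"linear":[-0.5,0,0],"turn":[0,0,0],"claw":0.4},{"linear":[-0.5,0,0],"turn":[0,0,0],"claw":0.4},{"linear":[-0.5,0,0],"turn":[0,0,0],"claw":0.4},{"linear":[-0.5,0,0],"turn":[0,0,0],"claw":0.4},{"linear":[-0.5,0,0],"turn":[0,0,0],"claw":0.4},{"linear":[-0.5,0,0],"turn":[0,0,0],"claw":0.4},{"linear":[-0.5,0,0],"turn":[0,0,0],"claw":0.4},{"linear":[-0.5,0,0],"turn":[0,0,0],"claw":0.4},{"linear":[-0.5,0,0],"turn":[0,0,0],"claw":0.4},{"linear":[-0.5,0,0],"turn":[0,0,0],"claw":0.4},{"linear":[-0.5,0,0],"turn":[0,0,0],"claw":0.4},{"linear":[-0.5,0,0],"turn":[0,0,0],"claw":0.4},{"linear":[-0.5,0,0],"turn":[0,0,0],"claw":0.4}])

```text
time: 21.08
position: [0.5985, 0.1208, 0.1363]
tool_rot: [2.179, 2.263, 0.004]
ft_force: [0.4, 3.5, 1.0]
grip_width: 0.599
```

```bash
python3 go.py 0 -130 113
```

```text
t 21.08 tip st [ -0.  154.6] z 114.3 yaw-st 89.98 tilt [-0.002 -0.002  1.   ] F [0.4 3.5 1. ] g 0.599 q [ 0.59  0.55 -1.09  1.66  0.51  1.25 -0.57]
need [-9.49  0.    0.03]
```

Emit:
move_arm(deltas=[{"linear":[-0.5,0,0],"turn":[0,0,0],"claw":0.4},{"linear":[-0.5,0,0],"turn":[0,0,0],"claw":0.4},{"linear":[-0.5,0,0],"turn":[0,0,0],"claw":0.4},{"linear":[-0.5,0,0],"turn":[0,0,0],"claw":0.4},{"linear":[-0.5,0,0],"turn":[0,0,0],"claw":0.4},{"linear":[-0.5,0,0],"turn":[0,0,0],"claw":0.4},{"linear":[-0.5,0,0],"turn":[0,0,0],"claw":0.4},{"linear":[-0.5,0,0],"turn":[0,0,0],"claw":0.4},{"linear":[-0.5,0,0],"turn":[0,0,0],"claw":0.4},{"linear":[-0.5,0,0],"turn":[0,0,0],"claw":0.4},{"linear":[-0.5,0,0],"turn":[0,0,0],"claw":0.4},{"linear":[-0.5,0,0],"turn":[0,0,0],"claw":0.4},{"linear":[-0.5,0,0],"turn":[0,0,0],"claw":0.4},{"linear":[-0.5,0,0],"turn":[0,0,0],"claw":0.4},{"linear":[-0.5,0,0],"turn":[0,0,0],"claw":0.4},{"linear":[-0.5,0,0],"turn":[0,0,0],"claw":0.4},{"linear":[-0.5,0,0],"turn":[0,0,0],"claw":0.4},{"linear":[-0.3,0,0],"turn":[0,0,0],"claw":0.4},{"linear":[-0.3,0,0],"turn":[0,0,0],"claw":0.4},{"linear":[0,0,0],"turn":[0,0,0],"claw":0.4}])

```text
time: 22.75
position: [0.6078, -0.1557, 0.1342]
tool_rot: [2.183, 2.259, -0.004]
ft_force: [0.2, -0.7, 1.6]
grip_width: 0.6
```

```bash
python3 - <<'E'
from h import *
grab('top','t10');
a=cv2.imread('pics/t10.png')[90:290,180:460]
cv2.imwrite('pics/c10.png',cv2.resize(a,(784,560),interpolation=cv2.INTER_CUBIC))
E
python3 go.py 0 -130 113
```

```text
t 22.8 tip st [  -1.3 -120.6] z 112.3 yaw-st 89.85 tilt [0.001 0.002 1.   ] F [ 0.4  0.5 -0.1] g 0.603 q [ 0.99  0.57 -1.05  1.62  0.52  1.26 -0.12]
need [-0.31  0.04 -0.02]
```

View pics/c10.png

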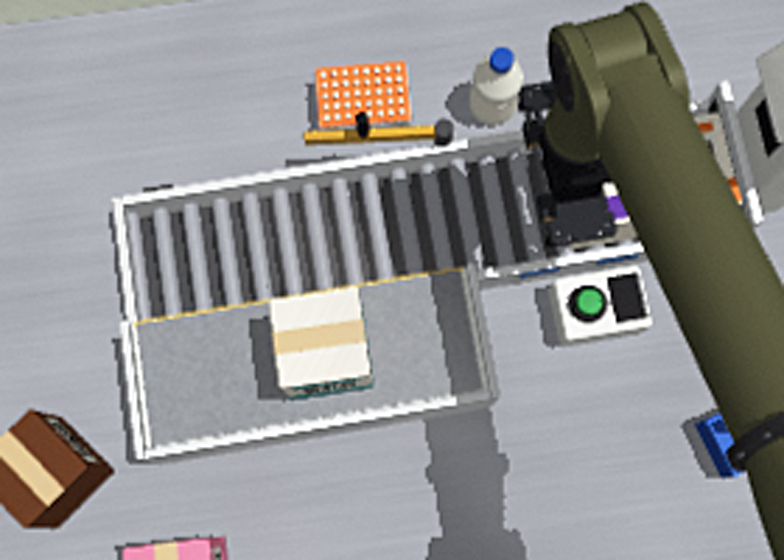

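```bash
python3 - <<'E'
from h import *
for u in [(272,300),(360,288),(370,375),(283,388)]:
  print(inv(pix('t10',np.array([u])/2.8+[180,90],.225)[0]).round(1))
E
```

```text
[-107.7  228.1]
[-111.   131.1]
[-207.4  136. ]
[-205.3  230.5]
```

Emit:
move_arm(deltas=[{"linear":[0.5,0,-0.3],"turn":[0,0,0],"claw":0.4},{"linear":[0.5,0,-1],"turn":[0,0,0],"claw":0.4},{"linear":[0.5,0,-1],"turn":[0,0,0],"claw":0.4},{"linear":[0.9,0,-1],"turn":[0,0,0],"claw":0.4},{"linear":[0.9,0,-1],"turn":[0,0,0],"claw":0.4},{"linear":[0.9,0,-1],"turn":[0,0,0],"claw":0.4},{"linear":[0.9,0,0],"turn":[0,0,0],"claw":0.4},{"linear":[0.9,0,0],"turn":[0,0,0],"claw":0.4},{"linear":[0.9,0,0],"turn":[0,0,0],"claw":0.4},{"linear":[0.9,0,0],"turn":[0,0,0],"claw":0.4},{"linear":[0.9,0,0],"turn":[0,0,0],"claw":0.4},{"linear":[0.9,0,0],"turn":[0,0,0],"claw":0.4},{"linear":[0.9,0,0],"turn":[0,0,0],"claw":0.4},{"linear":[0.9,0,0],"turn":[0,0,0],"claw":0.4},{"linear":[0,0,0],"turn":[0,0,0],"claw":0.4},{"linear":[0,0,0],"turn":[0,0,1],"claw":0.4},{"linear":[0,0,0],"turn":[0,0,1],"claw":0.4},{"linear":[0,0,0],"turn":[0,0,1],"claw":0.4},{"linear":[0,0,0],"turn":[0,0,1],"claw":0.4},{"linear":[0,0,0],"turn":[0,0,1],"claw":0.4}])

```text
time: 24.47
position: [0.5942, 0.1915, 0.2945]
tool_rot: [2.539, 1.849, -0.001]
ft_force: [-0.6, 0.6, 0.7]
grip_width: 0.604
```

Emit:
move_arm(deltas=[{"linear":[0,0,0],"turn":[0,0,1],"claw":0.4},{"linear":[0,0,0],"turn":[0,0,1],"claw":0.4},{"linear":[0,0,0],"turn":[0,0,1],"claw":0.4},{"linear":[0,0,0],"turn":[0,0,1],"claw":0.4},{"linear":[0,0,0],"turn":[0,0,1],"claw":0.4},{"linear":[0,0,0],"turn":[0,0,1],"claw":0.4},{"linear":[0,0,0],"turn":[0,0,1],"claw":0.4},{"linear":[0,0,0],"turn":[0,0,1],"claw":0.4},{"linear":[0,0,0],"turn":[0,0,1],"claw":0.4},{"linear":[0,0,0],"turn":[0,0,1],"claw":0.4},{"linear":[0,0,0],"turn":[0,0,1],"claw":0.4},{"linear":[0,0,0],"turn":[0,0,1],"claw":0.4},{"linear":[0,0,0],"turn":[0,0,1],"claw":0.4},{"linear":[0,0,0],"turn":[0,0,1],"claw":0.4},{"linear":[0,0,0],"turn":[0,0,1],"claw":0.4},{"linear":[0,0,0],"turn":[0,0,1],"claw":0.4},{"linear":[0,0,0],"turn":[0,0,1],"claw":0.4},{"linear":[0,0,0],"turn":[0,0,0.5],"claw":0.4},{"linear":[0,0,0],"turn":[0,0,0],"claw":0.4}])

```text
time: 26.05
position: [0.5942, 0.1914, 0.2945]
tool_rot: [3.141, 0.062, -0.0]
ft_force: [0.1, -0.3, 0.0]
grip_width: 0.599
```

```bash
python3 go.py -235 175 260  -235 175 166
```

```text
t 26.05 tip st [ -1.6 225.3] z 272.5 yaw-st 0.08 tilt [ 0. -0.  1.] F [ 0.1 -0.3  0. ] g 0.599 q [ 0.31  0.36 -0.86  1.42  0.27  1.49 -2.08]
need [-7.78  1.66  0.42]
need [ 0.   -0.    3.13]
```

Emit:
move_arm(deltas=[{"linear":[-0.5,0.1,0],"turn":[0,0,0],"claw":0.4},{"linear":[-0.9,0.2,0],"turn":[0,0,0],"claw":0.4},{"linear":[-0.9,0.2,0],"turn":[0,0,0],"claw":0.4},{"linear":[-0.9,0.2,0],"turn":[0,0,0],"claw":0.4},{"linear":[-0.9,0.2,0],"turn":[0,0,0],"claw":0.4},{"linear":[-0.9,0.2,0],"turn":[0,0,0],"claw":0.4},{"linear":[-0.9,0.2,0],"turn":[0,0,0],"claw":0.4},{"linear":[-0.9,0.15,0.2],"turn":[0,0,0],"claw":0.4},{"linear":[-0.9,0,0.2],"turn":[0,0,0],"claw":0.4},{"linear":[-0.1,0,0],"turn":[0,0,0],"claw":0.4},{"linear":[0,0,0],"turn":[0,0,0],"claw":0.4},{"linear":[0,0,0],"turn":[0,0,0],"claw":0.4}])

```text
time: 27.05
position: [0.363, 0.1387, 0.2822]
tool_rot: [3.14, 0.065, 0.001]
ft_force: [0.3, 0.7, 0.1]
grip_width: 0.602
```

```bash
python3 go.py -235 181 260  -235 181 166
```

```text
t 27.05 tip st [-234.7  181.3] z 260.2 yaw-st 0.2 tilt [-0.001 -0.001  1.   ] F [0.3 0.7 0.1] g 0.602 q [ 0.36 -0.3  -0.64  1.95 -0.18  1.43 -1.76]
need [-0.01  0.01  0.01]
need [-0.   -0.    3.13]
```

Emit:
move_arm(deltas=[{"linear":[0.15,0,0.6],"turn":[0,0,0],"claw":0.4},{"linear":[0,0,0.9],"turn":[0,0,0],"claw":0.4},{"linear":[0,0,0.9],"turn":[0,0,0],"claw":0.4},{"linear":[0,0,0.7],"turn":[0,0,0],"claw":0.4},{"linear":[0,0,0],"turn":[0,0,0],"claw":0.4},{"linear":[0,0,0],"turn":[0,0,0],"claw":0.4}])

```text
time: 27.55
position: [0.3679, 0.138, 0.1894]
tool_rot: [3.141, 0.061, -0.001]
ft_force: [0.0, 0.1, 0.9]
grip_width: 0.598
```

```bash
python3 go.py -150 181 166
```

```text
t 27.55 tip st [-229.9  180.5] z 167.4 yaw-st 0.06 tilt [ 0. -0.  1.] F [0.  0.1 0.9] g 0.598 q [ 0.37 -0.22 -0.69  2.09 -0.15  1.23 -1.79]
need [ 2.66 -0.01  0.05]
```

Emit:
move_arm(deltas=[{"linear":[0.3,0,0],"turn":[0,0,0],"claw":0.4},{"linear":[0.3,0,0],"turn":[0,0,0],"claw":0.4},{"linear":[0.3,0,0],"turn":[0,0,0],"claw":0.4},{"linear":[0.3,0,0],"turn":[0,0,0],"claw":0.4},{"linear":[0.3,0,0],"turn":[0,0,0],"claw":0.4},{"linear":[0.3,0,0],"turn":[0,0,0],"claw":0.4},{"linear":[0.3,0,0],"turn":[0,0,0],"claw":0.4},{"linear":[0.3,0,0],"turn":[0,0,0],"claw":0.4},{"linear":[0.25,0,0],"turn":[0,0,0],"claw":0.4},{"linear":[0,0,0],"turn":[0,0,0],"claw":0.4},{"linear":[0.1,0,0],"turn":[0,0,0],"claw":0.4},{"linear":[0.1,0,0],"turn":[0,0,0],"claw":0.4},{"linear":[0.1,0,0],"turn":[0,0,0],"claw":0.4},{"linear":[0.1,0,0],"turn":[0,0,0],"claw":0.4},{"linear":[0.1,0,0],"turn":[0,0,0],"claw":0.4},{"linear":[0.1,0,0],"turn":[0,0,0],"claw":0.4},{"linear":[0,0,0],"turn":[0,0,0],"claw":0.4},{"linear":[0,0,0],"turn":[0,0,0],"claw":0.4},{"linear":[0,0,0],"turn":[0,0,0],"claw":0.4},{"linear":[0,0,0],"turn":[0,0,0],"claw":0.4}])

```text
time: 29.22
position: [0.4653, 0.1413, 0.189]
tool_rot: [3.141, 0.059, 0.0]
ft_force: [0.3, 0.0, -0.2]
grip_width: 0.6
```

```bash
python3 go.py 5 280 263;python3 - <<'E'
from h import *
grab('scene','s11');grab('wrist','w11')
a=cv2.imread('pics/s11.png')[130:390,210:440];b=cv2.imread('pics/w11.png')
cv2.imwrite('pics/c11.png',np.hstack([cv2.resize(a,(478,540)),cv2.copyMakeBorder(cv2.resize(b,(320,200)),0,340,0,0,cv2.BORDER_CONSTANT)]))
E
```

```text
t 29.22 tip st [-132.4  180.1] z 167.0 yaw-st -0.01 tilt [-0. -0.  1.] F [ 0.3  0.  -0.2] g 0.6 q [ 0.37  0.04 -0.73  1.9   0.03  1.21 -1.9 ]
need [ 4.58 -3.33 -3.2 ]
```

View pics/c11.png

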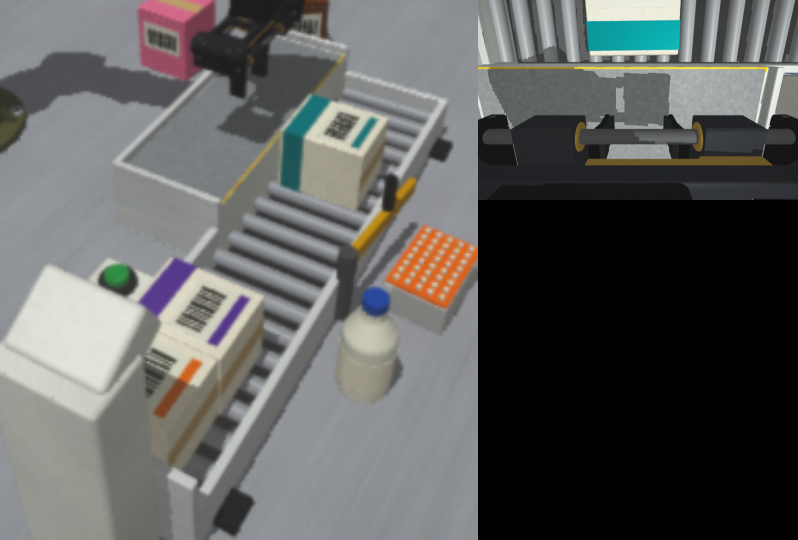

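Emit:
move_arm(deltas=[{"linear":[0,-0.2,-0.8],"turn":[0,0,0],"claw":0.4},{"linear":[0,-0.5,-1],"turn":[0,0,0],"claw":0.4},{"linear":[0.5,-0.6,-0.9],"turn":[0,0,0],"claw":0.4},{"linear":[0.9,-0.6,0],"turn":[0,0,0],"claw":0.4},{"linear":[0.9,-0.5,0],"turn":[0,0,0],"claw":0.4},{"linear":[0.9,-0.5,0],"turn":[0,0,0],"claw":0.4},{"linear":[0.9,0,0],"turn":[0,0,0],"claw":0.4},{"linear":[0.3,0,0],"turn":[0,0,0],"claw":0.4},{"linear":[0,0,0],"turn":[0,0,-1],"claw":0.4},{"linear":[0,0,0],"turn":[0,0,-1],"claw":0.4},{"linear":[0,0,0],"turn":[0,0,-1],"claw":0.4},{"linear":[0,0,0],"turn":[0,0,-1],"claw":0.4},{"linear":[0,0,0],"turn":[0,0,-1],"claw":0.4},{"linear":[0,0,0],"turn":[0,0,-1],"claw":0.4},{"linear":[0,0,0],"turn":[0,0,-1],"claw":0.4},{"linear":[0,0,0],"turn":[0,0,-1],"claw":0.4},{"linear":[0,0,0],"turn":[0,0,-1],"claw":0.4},{"linear":[0,0,0],"turn":[0,0,-1],"claw":0.4},{"linear":[0,0,0],"turn":[0,0,-1],"claw":0.4},{"linear":[0,0,0],"turn":[0,0,-1],"claw":0.4}])

```text
time: 30.98
position: [0.5935, 0.2327, 0.2701]
tool_rot: [2.843, 1.336, -0.001]
ft_force: [-0.2, -0.5, -0.3]
grip_width: 0.604
```

Emit:
move_arm(deltas=[{"linear":[0,0,0],"turn":[0,0,-1],"claw":0.4},{"linear":[0,0,0],"turn":[0,0,-1],"claw":0.4},{"linear":[0,0,0],"turn":[0,0,-1],"claw":0.4},{"linear":[0,0,0],"turn":[0,0,-1],"claw":0.4},{"linear":[0,0,0],"turn":[0,0,-1],"claw":0.4},{"linear":[0,0,0],"turn":[0,0,-1],"claw":0.4},{"linear":[0,0,0],"turn":[0,0,-1],"claw":0.4},{"linear":[0,0,0],"turn":[0,0,-1],"claw":0.4},{"linear":[0,0,0],"turn":[0,0,-1],"claw":0.4},{"linear":[0,0,0],"turn":[0,0,-1],"claw":0.4},{"linear":[0,0,0],"turn":[0,0,-0.5],"claw":0.4},{"linear":[0,0,0],"turn":[0,0,0],"claw":0.4}])

```text
time: 31.98
position: [0.5936, 0.2327, 0.2699]
tool_rot: [2.178, 2.263, -0.001]
ft_force: [-0.4, 0.2, 0.3]
grip_width: 0.596
```

```bash
python3 go.py 0 272 255 0 272 113 0 -30 113
```

```text
t 31.98 tip st [ -0.7 266.6] z 247.9 yaw-st 90.02 tilt [0.001 0.    1.   ] F [-0.4  0.2  0.3] g 0.596 q [ 0.34  0.47 -1.05  1.42  0.4   1.48 -0.65]
need [ 0.18  0.02 -0.24]
need [0.   0.   4.73]
need [-1.007e+01 -0.000e+00  1.000e-02]
```

Emit:
move_arm(deltas=[{"linear":[0.2,0,0.5],"turn":[0,0,0],"claw":0.4},{"linear":[0,0,1],"turn":[0,0,0],"claw":0.4},{"linear":[0,0,1],"turn":[0,0,0],"claw":0.4},{"linear":[0,0,1],"turn":[0,0,0],"claw":0.4},{"linear":[0,0,1],"turn":[0,0,0],"claw":0.4},{"linear":[0,0,0],"turn":[0,0,0],"claw":0.4},{"linear":[-0.3,0,0],"turn":[0,0,0],"claw":0.4},{"linear":[-0.3,0,0],"turn":[0,0,0],"claw":0.4},{"linear":[-0.3,0,0],"turn":[0,0,0],"claw":0.4},{"linear":[-0.3,0,0],"turn":[0,0,0],"claw":0.4},{"linear":[-0.4,0,0],"turn":[0,0,0],"claw":0.4},{"linear":[-0.4,0,0],"turn":[0,0,0],"claw":0.4},{"linear":[-0.4,0,0],"turn":[0,0,0],"claw":0.4},{"linear":[-0.4,0,0],"turn":[0,0,0],"claw":0.4},{"linear":[-0.4,0,0],"turn":[0,0,0],"claw":0.4},{"linear":[-0.4,0,0],"turn":[0,0,0],"claw":0.4},{"linear":[-0.4,0,0],"turn":[0,0,0],"claw":0.4},{"linear":[-0.4,0,0],"turn":[0,0,0],"claw":0.4},{"linear":[-0.4,0,0],"turn":[0,0,0],"claw":0.4},{"linear":[-0.4,0,0],"turn":[0,0,0],"claw":0.4}])

```text
time: 33.65
position: [0.5996, 0.0821, 0.1349]
tool_rot: [-2.179, -2.263, 0.0]
ft_force: [0.8, 1.2, 0.5]
grip_width: 0.598
```

```bash
python3 go.py 0 -30 113
```

```text
t 33.65 tip st [ -0.5 115.9] z 112.9 yaw-st 89.99 tilt [0. 0. 1.] F [0.8 1.2 0.5] g 0.598 q [ 0.61  0.49 -1.01  1.67  0.44  1.22 -0.46]
need [-4.86  0.02 -0.  ]
```

Emit:
move_arm(deltas=[{"linear":[-0.4,0,0],"turn":[0,0,0],"claw":0.4},{"linear":[-0.4,0,0],"turn":[0,0,0],"claw":0.4},{"linear":[-0.4,0,0],"turn":[0,0,0],"claw":0.4},{"linear":[-0.4,0,0],"turn":[0,0,0],"claw":0.4},{"linear":[-0.4,0,0],"turn":[0,0,0],"claw":0.4},{"linear":[-0.4,0,0],"turn":[0,0,0],"claw":0.4},{"linear":[-0.4,0,0],"turn":[0,0,0],"claw":0.4},{"linear":[-0.4,0,0],"turn":[0,0,0],"claw":0.4},{"linear":[-0.4,0,0],"turn":[0,0,0],"claw":0.4},{"linear":[-0.4,0,0],"turn":[0,0,0],"claw":0.4},{"linear":[-0.3,0,0],"turn":[0,0,0],"claw":0.4},{"linear":[-0.2,0,0],"turn":[0,0,0],"claw":0.4},{"linear":[-0.1,0,0],"turn":[0,0,0],"claw":0.4},{"linear":[-0.1,0,0],"turn":[0,0,0],"claw":0.4},{"linear":[0,0,0],"turn":[0,0,0],"claw":0.4}])

```text
time: 34.9
position: [0.6049, -0.058, 0.1349]
tool_rot: [2.179, 2.263, -0.001]
ft_force: [-0.2, 0.1, 0.3]
grip_width: 0.595
```

```bash
python3 go.py 0 -41 113
```

```text
t 34.9 tip st [ -0.5 -24.4] z 112.9 yaw-st 89.97 tilt [0. 0. 1.] F [-0.2  0.1  0.3] g 0.595 q [ 0.82  0.49 -0.99  1.67  0.43  1.22 -0.22]
need [-0.55  0.02 -0.  ]
```

Emit:
move_arm(deltas=[{"linear":[-0.1,0,0],"turn":[0,0,0],"claw":0.4},{"linear":[-0.1,0,0],"turn":[0,0,0],"claw":0.4},{"linear":[-0.1,0,0],"turn":[0,0,0],"claw":0.4},{"linear":[-0.1,0,0],"turn":[0,0,0],"claw":0.4},{"linear":[-0.1,0,0],"turn":[0,0,0],"claw":0.4},{"linear":[0,0,0],"turn":[0,0,0],"claw":0.4},{"linear":[0,0,0],"turn":[0,0,0],"claw":0.4}])

```text
time: 35.48
position: [0.6054, -0.0735, 0.135]
tool_rot: [2.18, 2.262, -0.002]
ft_force: [0.6, 0.7, -0.9]
grip_width: 0.602
```

Emit:
move_arm(deltas=[{"linear":[-0.05,0,0],"turn":[0,0,0],"claw":0.4},{"linear":[-0.05,0,0],"turn":[0,0,0],"claw":0.4},{"linear":[0,0,0],"turn":[0,0,0],"claw":0.4},{"linear":[0,0,0],"turn":[0,0,0],"claw":0.4}])

```text
time: 35.82
position: [0.6056, -0.0758, 0.135]
tool_rot: [2.179, 2.263, -0.001]
ft_force: [-0.2, -0.5, 0.1]
grip_width: 0.596
```

Emit:
move_arm(deltas=[{"linear":[-0.07,0,0],"turn":[0,0,0],"claw":0.4},{"linear":[-0.07,0,0],"turn":[0,0,0],"claw":0.4},{"linear":[0,0,0],"turn":[0,0,0],"claw":0.4},{"linear":[0,0,0],"turn":[0,0,0],"claw":0.4}])

```text
time: 36.15
position: [0.6055, -0.0761, 0.1351]
tool_rot: [-2.174, -2.263, -0.005]
ft_force: [0.0, 6.0, -0.0]
grip_width: 0.602
```

Emit:
move_arm(deltas=[{"linear":[-0.05,0,0],"turn":[0,0,0],"claw":0.4},{"linear":[-0.05,0,0],"turn":[0,0,0],"claw":0.4},{"linear":[0,0,0],"turn":[0,0,0],"claw":0.4},{"linear":[0,0,0],"turn":[0,0,0],"claw":0.4}])

```text
time: 36.48
position: [0.6055, -0.0762, 0.1351]
tool_rot: [-2.171, -2.263, -0.009]
ft_force: [-2.0, 11.8, 0.6]
grip_width: 0.605
```

Emit:
move_arm(deltas=[{"linear":[-0.05,0,0],"turn":[0,0,0],"claw":0.4},{"linear":[-0.05,0,0],"turn":[0,0,0],"claw":0.4},{"linear":[0,0,0],"turn":[0,0,0],"claw":0.4},{"linear":[0,0,0],"turn":[0,0,0],"claw":0.4}])

```text
time: 36.82
position: [0.6056, -0.0762, 0.1352]
tool_rot: [-2.167, -2.262, -0.013]
ft_force: [-2.0, 15.5, -0.1]
grip_width: 0.598
```

Emit:
move_arm(deltas=[{"linear":[0.1,0,0],"turn":[0,0,0],"claw":0.4},{"linear":[0.2,0,0],"turn":[0,0,0],"claw":0.4},{"linear":[0.4,0,-0.5],"turn":[0,0,0],"claw":0.4},{"linear":[0.8,0.2,-0.9],"turn":[0,0,0],"claw":0.4},{"linear":[0.8,0.6,-0.9],"turn":[0,0,0],"claw":0.3},{"linear":[0.8,0.8,-0.9],"turn":[0,0,0],"claw":0.2},{"linear":[0.8,0.8,-0.5],"turn":[0,0,0],"claw":0.2},{"linear":[0.8,0.8,0],"turn":[0,0,0],"claw":0.2},{"linear":[0,0.1,0],"turn":[0,0,0],"claw":0.2},{"linear":[0,0,0],"turn":[0,0,0],"claw":0.2},{"linear":[0,0,0],"turn":[0,0,0],"claw":0.2}])

```text
time: 37.73
position: [0.6986, 0.0576, 0.2453]
tool_rot: [2.179, 2.262, -0.002]
ft_force: [0.5, 0.0, -1.1]
grip_width: 0.799
```

```bash
python3 go.py 101 98 225 101 98 120;python3 - <<'E'
from h import *
grab('top','t12');grab('wrist','w12');
a=cv2.imread('pics/t12.png')[100:220,260:480];b=cv2.imread('pics/w12.png')
cv2.imwrite('pics/c12.png',np.vstack([cv2.resize(a,(640,349),interpolation=cv2.INTER_CUBIC),b[:250]]))
E
```

```text
t 37.73 tip st [97.6 87.5] z 223.3 yaw-st 89.98 tilt [0.001 0.    1.   ] F [ 0.5  0.  -1.1] g 0.799 q [ 0.49  0.61 -0.96  1.28  0.49  1.5  -0.38]
need [ 0.35  0.11 -0.06]
need [0.  0.  3.5]
```

View pics/c12.png

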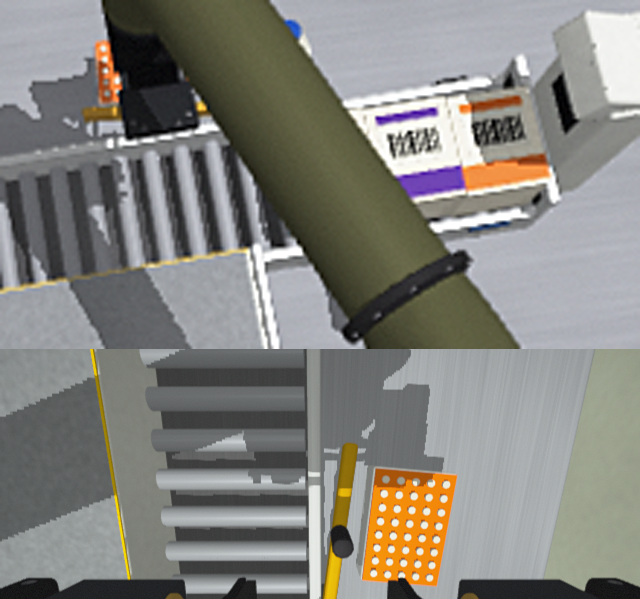

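```bash
python3 - <<'E'
from h import *
for u,z in[((344,200),.161),((338,184),.109),((340,192),.135),((349,97),.109),((333,245),.109)]:print(u,inv(pix('w12',u,z)[0]).round(1))
E
```

```text
(344, 200) [113.7  95.3]
(338, 184) [111.9  95.6]
(340, 192) [112.2  94.8]
(349, 97) [119.9 167.7]
(333, 245) [108.   38.7]
```

Emit:
move_arm(deltas=[{"linear":[0.28,0.48,0],"turn":[0,0,0],"claw":0.2},{"linear":[0,0,0.6],"turn":[0,0,0],"claw":0.2},{"linear":[0,0,0.8],"turn":[0,0,0],"claw":0.2},{"linear":[0,0,0.8],"turn":[0,0,0],"claw":0.2},{"linear":[0,0,0.8],"turn":[0,0,0],"claw":0.2},{"linear":[0,0,0.45],"turn":[0,0,0],"claw":0.2},{"linear":[0,0,0],"turn":[0,0,0],"claw":1},{"linear":[0,0,0],"turn":[0,0,0],"claw":1},{"linear":[0,0,0],"turn":[0,0,0],"claw":1},{"linear":[0,0,0],"turn":[0,0,0],"claw":1},{"linear":[0,0,0],"turn":[0,0,0],"claw":1},{"linear":[0,0,0],"turn":[0,0,0],"claw":1},{"linear":[0,0,0],"turn":[0,0,0],"claw":1},{"linear":[0,0,0],"turn":[0,0,0],"claw":1},{"linear":[0,0,0],"turn":[0,0,0],"claw":1}])

```text
time: 39.08
position: [0.7128, 0.067, 0.1416]
tool_rot: [2.179, 2.263, -0.0]
ft_force: [0.0, 0.1, -0.2]
grip_width: 0.202
```

```bash
python3 go.py -4 0 120
```

```text
t 39.08 tip st [112.2  96.4] z 119.6 yaw-st 89.99 tilt [ 0. -0.  1.] F [ 0.   0.1 -0.2] g 0.202 q [ 0.46  0.7  -0.92  1.36  0.55  1.35 -0.43]
need [-3.21 -3.87 -0.01]
```

Emit:
move_arm(deltas=[{"linear":[0,0,0],"turn":[0,0,0],"claw":1},{"linear":[0,0,0],"turn":[0,0,0],"claw":1},{"linear":[0.05,-0.58,0],"turn":[0,0,0],"claw":1},{"linear":[-0.05,-0.58,0],"turn":[0,0,0],"claw":1},{"linear":[-0.15,-0.56,0],"turn":[0,0,0],"claw":1},{"linear":[-0.25,-0.53,0],"turn":[0,0,0],"claw":1},{"linear":[-0.33,-0.48,0],"turn":[0,0,0],"claw":1},{"linear":[-0.41,-0.41,0],"turn":[0,0,0],"claw":1},{"linear":[-0.48,-0.33,0],"turn":[0,0,0],"claw":1},{"linear":[-0.53,-0.25,0],"turn":[0,0,0],"claw":1},{"linear":[-0.56,-0.15,0],"turn":[0,0,0],"claw":1},{"linear":[-0.45,-0.05,0],"turn":[0,0,0],"claw":1},{"linear":[0,0,0],"turn":[0,0,0],"claw":1},{"linear":[0,0,0],"turn":[0,0,0],"claw":1}])

```text
time: 40.25
position: [0.6039, -0.024, 0.1419]
tool_rot: [2.172, 2.268, 0.03]
ft_force: [18.0, 14.5, -14.6]
grip_width: 0.149
```

```bash
python3 go.py -4 0 120
```

```text
t 40.25 tip st [0.1 9.9] z 119.9 yaw-st 90.32 tilt [-0.013 -0.014  1.   ] F [ 18.   14.5 -14.6] g 0.149 q [ 0.81  0.48 -1.02  1.68  0.42  1.21 -0.26]
need [-0.33 -0.14 -0.01]
```

Emit:
move_arm(deltas=[{"linear":[0,0,0],"turn":[0,0,0],"claw":0.6},{"linear":[0,0,0],"turn":[0,0,0],"claw":0.4},{"linear":[0,0,0],"turn":[0,0,0],"claw":0.3},{"linear":[0,0,0],"turn":[0,0,0],"claw":0.3},{"linear":[0,0,0],"turn":[0,0,0],"claw":0.3},{"linear":[0,0,0],"turn":[0,0,0],"claw":0.3}])

```text
time: 40.75
position: [0.5986, -0.0331, 0.1413]
tool_rot: [2.18, 2.262, -0.002]
ft_force: [-0.9, -0.1, -0.1]
grip_width: 0.522
```

```bash
python3 go.py -4 0 120; cat > gate.py <<'E'
from h import *
import sys
for n in('scene','top','wrist'):
    f=n+sys.argv[1];d=grab(n,f);i=cv2.imread(f'pics/{f}.png')
    h=cv2.cvtColor(i,cv2.COLOR_BGR2HSV);m=cv2.inRange(h,(18,180,90),(27,255,255))
    k,l,s,c=cv2.connectedComponentsWithStats(m)
    for j in range(1,k):
        if s[j,4]>40:
            v,u=np.nonzero(l==j);P=pix(f,np.c_[u,v],.109)
            q=np.array([inv(p) for p in P]);ok=(abs(q[:,0])<110)&(abs(q[:,1])<190)
            if ok.sum()<40:continue
            q=q[ok];a=np.linalg.svd(q-q.mean(0))[2][0]
            print(n,s[j],'mean',q.mean(0).round(1),'range',q.min(0).round(0),q.max(0).round(0),'dir',np.degrees(np.arctan2(a[1],a[0])).round(1))
E
python3 gate.py 13
```

```text
t 40.75 tip st [-5.8  0.7] z 119.3 yaw-st 89.94 tilt [0.001 0.001 1.   ] F [-0.9 -0.1 -0.1] g 0.522 q [ 0.81  0.48 -1.01  1.68  0.43  1.23 -0.26]
need [-0.02  0.06 -0.02]
scene [316 229  57  29 359] mean [ 22.  -12.2] range [-69. -27.] [96.  0.] dir -2.2
wrist [ 169    0   29  227 1026] mean [-76.6  69.3] range [-81.   9.] [-75. 122.] dir -90.1
wrist [ 531   48   82  126 3136] mean [108.8  55.2] range [107.  42.] [110.  78.] dir -92.5
wrist [ 210  224  272   30 4853] mean [-2.1  2.1] range [-68.  -8.] [84. 10.] dir -179.0
```

```bash
python3 - <<'E'
from h import *
for f in('scene0','scene13'):
    h=cv2.cvtColor(cv2.imread(f'pics/{f}.png'),cv2.COLOR_BGR2HSV);m=cv2.inRange(h,(18,180,90),(27,255,255))
    k,l,s,c=cv2.connectedComponentsWithStats(m);print(f)
    for j in range(1,k):
        if s[j,4]>40:
            v,u=np.nonzero(l==j);p=np.polyfit(u,v,1);print(s[j],c[j].round(1),p.round(3))
E
```

```text
scene0
[317 228  56  30 469] [345.2 242.2] [  0.409 101.013]
[135 289   7   8  43] [138.  292.3] [1.16000e-01 2.76326e+02]
[142 302   7   8  43] [145.3 305.3] [6.30000e-02 2.96155e+02]
scene13
[316 229  57  29 359] [346.6 243.3] [  0.411 100.994]
```

Emit:
move_arm(deltas=[{"linear":[0,0,0],"turn":[0,0,0],"claw":1},{"linear":[0,0,0],"turn":[0,0,0],"claw":1},{"linear":[0,0,0],"turn":[0,0,0],"claw":1},{"linear":[0,0,0],"turn":[0,0,0],"claw":1},{"linear":[0,0,0],"turn":[0,0,0],"claw":1},{"linear":[0,0,0],"turn":[0,0,0],"claw":1},{"linear":[0,0,0],"turn":[0,0,0],"claw":1},{"linear":[-0.06,0,0],"turn":[0,0,0],"claw":1},{"linear":[-0.06,0,0],"turn":[0,0,0],"claw":1},{"linear":[0,0,0],"turn":[0,0,0],"claw":1},{"linear":[0,0,0],"turn":[0,0,0],"claw":1}], grip_force=10)

```text
time: 41.82
position: [0.6043, -0.0324, 0.1419]
tool_rot: [2.173, 2.262, 0.022]
ft_force: [17.8, 6.1, -13.8]
grip_width: 0.184
```

```bash
python3 go.py -4 0 120
```

```text
t 41.82 tip st [0.2 1.4] z 119.9 yaw-st 90.14 tilt [-0.006 -0.013  1.   ] F [ 17.8   6.1 -13.8] g 0.184 q [ 0.81  0.48 -1.02  1.68  0.43  1.21 -0.26]
need [-0.05 -0.14 -0.01]
```

Emit:
move_arm(deltas=[{"linear":[0.06,0.15,0],"turn":[0,0,0],"claw":1},{"linear":[0,0,0],"turn":[0,0,0],"claw":0.6},{"linear":[0,0,0],"turn":[0,0,0],"claw":0.3},{"linear":[0,0,0],"turn":[0,0,0],"claw":0.3},{"linear":[0,0,0],"turn":[0,0,0],"claw":0.3},{"linear":[0,0,0],"turn":[0,0,0],"claw":0.3},{"linear":[0,0,-0.3],"turn":[0,0,0],"claw":0.3},{"linear":[0,0,-1],"turn":[0,0,0],"claw":0.3},{"linear":[0,0,-1],"turn":[0,0,0],"claw":0.3},{"linear":[0,0,-1],"turn":[0,0,0],"claw":0.3},{"linear":[0,0,-0.5],"turn":[0,0,0],"claw":1},{"linear":[0,0,0],"turn":[0,0,1],"claw":1},{"linear":[0,0,0],"turn":[0,0,1],"claw":1},{"linear":[0,0,0],"turn":[0,0,1],"claw":1},{"linear":[0,0,0],"turn":[0,0,1],"claw":1},{"linear":[0,0,0],"turn":[0,0,1],"claw":1},{"linear":[0,0,0],"turn":[0,0,1],"claw":1},{"linear":[0,0,0],"turn":[0,0,1],"claw":1},{"linear":[0,0,0],"turn":[0,0,1],"claw":1}])

```text
time: 43.4
position: [0.6033, -0.0338, 0.2563]
tool_rot: [2.721, 1.57, 0.0]
ft_force: [1.3, -0.4, 0.0]
grip_width: 0.105
```

Emit:
move_arm(deltas=[{"linear":[0,0,0],"turn":[0,0,1],"claw":1},{"linear":[0,0,0],"turn":[0,0,1],"claw":1},{"linear":[0,0,0],"turn":[0,0,1],"claw":1},{"linear":[0,0,0],"turn":[0,0,1],"claw":1},{"linear":[0,0,0],"turn":[0,0,1],"claw":1},{"linear":[0,0,0],"turn":[0,0,1],"claw":1},{"linear":[0,0,0],"turn":[0,0,1],"claw":1},{"linear":[0,0,0],"turn":[0,0,1],"claw":1},{"linear":[0,0,0],"turn":[0,0,1],"claw":1},{"linear":[0,0,0],"turn":[0,0,1],"claw":1},{"linear":[0,0,0],"turn":[0,0,1],"claw":1},{"linear":[0,0,0],"turn":[0,0,1],"claw":1},{"linear":[0,0,0],"turn":[0,0,1],"claw":1},{"linear":[0,0,0],"turn":[0,0,1],"claw":1},{"linear":[0,0,0],"turn":[0,0,0.5],"claw":1},{"linear":[0,0,0],"turn":[0,0,0],"claw":1}])

```text
time: 44.73
position: [0.6034, -0.0338, 0.2563]
tool_rot: [3.141, 0.058, 0.001]
ft_force: [0.2, -0.3, 0.4]
grip_width: 0.005
```

```bash
python3 go.py -142 -146 225 -142 -146 80; python3 gate.py 14|grep -v top; python3 - <<'E'
from h import *
h=cv2.cvtColor(cv2.imread('pics/wrist14.png'),cv2.COLOR_BGR2HSV)
for n,a,b in[('teal',(82,120,60),(95,255,255)),('violet',(120,100,60),(140,255,255)),('orange',(8,200,120),(16,255,255)),('green',(60,120,50),(80,255,255))]:
    m=cv2.inRange(h,a,b);k,l,s,c=cv2.connectedComponentsWithStats(m)
    for j in range(1,k):
        if s[j,4]>150:
            r=cv2.minAreaRect(np.argwhere(l==j)[:,::-1].astype(np.float32));B=cv2.boxPoints(r)
            print(n,s[j],[inv(p).round(0).tolist() for p in pix('wrist14',B,.143 if n!='green' else .07)])
E
```

```text
t 44.73 tip st [-1.  -0.1] z 234.3 yaw-st -0.04 tilt [-0.001 -0.     1.   ] F [ 0.2 -0.3  0.4] g 0.005 q [ 0.66  0.31 -0.79  1.53  0.22  1.39 -1.68]
need [-4.7   4.87  0.31]
need [-0.   -0.    4.83]
scene [316 229  57  29 344] mean [ 22.  -11.8] range [-69. -27.] [96.  1.] dir -2.1
wrist [ 318   88   14   97 1266] mean [49.2 -2.8] range [ 7. -9.] [89.  3.] dir 179.9
wrist [318 215  13  42 249] mean [-35.   -2.6] range [-64.  -9.] [-23.   3.] dir 175.4
teal [ 407  142   97   15 1431] [[36.0, -67.0], [47.0, -66.0], [47.0, -140.0], [37.0, -142.0]]
teal [369 203  16  27 219] [[-7.0, -31.0], [-2.0, -40.0], [-24.0, -52.0], [-29.0, -44.0]]
teal [ 441  233   65   25 1300] [[-27.0, -100.0], [-27.0, -153.0], [-49.0, -156.0], [-49.0, -102.0]]
violet [ 533  147   98   15 1403] [[44.0, -164.0], [44.0, -239.0], [33.0, -242.0], [33.0, -166.0]]
violet [ 503  237   83   21 1666] [[-31.0, -151.0], [-31.0, -220.0], [-49.0, -223.0], [-49.0, -154.0]]
orange [ 163    0  127   35 2781] [[144.0, 110.0], [144.0, 22.0], [123.0, 23.0], [123.0, 112.0]]
```

Emit:
move_arm(deltas=[{"linear":[-0.5,0.5,0],"turn":[0,0,0],"claw":1},{"linear":[-0.8,0.8,0],"turn":[0,0,0],"claw":1},{"linear":[-0.9,0.9,0],"turn":[0,0,0],"claw":1},{"linear":[-0.9,0.9,0],"turn":[0,0,0],"claw":1},{"linear":[-0.8,0.9,0],"turn":[0,0,0],"claw":1},{"linear":[-0.8,0.87,0],"turn":[0,0,0],"claw":1},{"linear":[0,0,0.5],"turn":[0,0,0],"claw":1},{"linear":[0,0,1],"turn":[0,0,0],"claw":1},{"linear":[0,0,1],"turn":[0,0,0],"claw":1},{"linear":[0,0,1],"turn":[0,0,0],"claw":1},{"linear":[0,0,0.8],"turn":[0,0,0],"claw":1},{"linear":[0,0,0.3],"turn":[0,0,0],"claw":1},{"linear":[0,0,0],"turn":[0,0,0],"claw":1},{"linear":[0,0,0],"turn":[0,0,0],"claw":1}])

```text
time: 46.05
position: [0.4685, -0.1852, 0.1182]
tool_rot: [-3.141, -0.06, -0.001]
ft_force: [-0.6, -0.1, 0.1]
grip_width: 0.006
```

```bash
python3 go.py -142 -146 70;python3 - <<'E'
from h import *
d=grab('wrist','w15');i=cv2.imread('pics/w15.png')
h=cv2.cvtColor(i,cv2.COLOR_BGR2HSV);m=cv2.inRange(h,(50,100,40),(75,255,255));v,u=np.nonzero(m);print(len(u),u.min(),u.max(),v.min(),v.max()) if len(u) else 0
d=grab('scene','s15');a=cv2.imread('pics/s15.png')[215:345,205:365]
cv2.imwrite('pics/c15.png',np.vstack([cv2.resize(a,(480,390)),cv2.resize(i,(480,300))[:200]]))
f='top0';h=cv2.cvtColor(cv2.imread('pics/top13.png'),cv2.COLOR_BGR2HSV)
h=cv2.cvtColor(cv2.imread('pics/w7.png'),cv2.COLOR_BGR2HSV);m=cv2.inRange(h,(55,150,90),(75,255,255))
v,u=np.nonzero(m);c=((u.min()+u.max())/2,(v.min()+v.max())/2);print(c,u.min(),u.max(),v.min(),v.max())
for z in(.065,.07,.075,.08):
    print(z,inv(pix('w7',c,z)[0]).round(1),'dia',np.linalg.norm(pix('w7',(u.min(),c[1]),z)-pix('w7',(u.max()+1,c[1]),z)).round(4))
E
```

```text
t 46.05 tip st [-141.5 -146.3] z 96.2 yaw-st 0.03 tilt [-0.001  0.     1.   ] F [-0.6 -0.1  0.1] g 0.006 q [ 0.97  0.17 -0.7   1.94  0.12  1.07 -1.31]
need [-0.02 -0.01  0.87]
1113 26 342 4 257
(np.float64(425.0), np.float64(161.5)) 411 439 147 176
0.065 [-142.7 -147.5] dia 0.0322
0.07 [-142.  -145.9] dia 0.0317
0.075 [-141.2 -144.3] dia 0.0313
0.08 [-140.5 -142.7] dia 0.0308
```

Emit:
move_arm(deltas=[{"linear":[0,0,0.2],"turn":[0,0,0],"claw":1},{"linear":[0,0,0.2],"turn":[0,0,0],"claw":1},{"linear":[0,0,0.2],"turn":[0,0,0],"claw":1},{"linear":[0,0,0.15],"turn":[0,0,0],"claw":1},{"linear":[0,0,0],"turn":[0,0,0],"claw":1},{"linear":[0,0,0],"turn":[0,0,0],"claw":1}])

```text
time: 46.65
position: [0.469, -0.1858, 0.0981]
tool_rot: [3.139, 0.059, 0.001]
ft_force: [-6.8, 1.2, 23.0]
grip_width: 0.006
```

Emit:
move_arm(deltas=[{"linear":[0,0,0.1],"turn":[0,0,0],"claw":1},{"linear":[0,0,0.1],"turn":[0,0,0],"claw":1},{"linear":[0,0,0],"turn":[0,0,0],"claw":1},{"linear":[0,0,0],"turn":[0,0,0],"claw":1}])

```text
time: 46.98
position: [0.4693, -0.1858, 0.0973]
tool_rot: [3.136, 0.059, -0.003]
ft_force: [-22.1, 7.4, 63.2]
grip_width: 0.007
```

Emit:
move_arm(deltas=[{"linear":[0,0,-0.4],"turn":[0,0,0],"claw":1},{"linear":[0.03,-0.1,-0.3],"turn":[0,0,0],"claw":1},{"linear":[0,0,0],"turn":[0,0,0],"claw":1},{"linear":[0,0,0],"turn":[0,0,0],"claw":1}])

```text
time: 47.32
position: [0.4687, -0.182, 0.1097]
tool_rot: [3.141, 0.06, -0.0]
ft_force: [-0.2, 0.3, -0.1]
grip_width: 0.003
```

Emit:
move_arm(deltas=[{"linear":[0,0,0.15],"turn":[0,0,0],"claw":1},{"linear":[0,0,0],"turn":[0,0,0],"claw":1},{"linear":[0,0,0],"turn":[0,0,0],"claw":1}])

```text
time: 47.57
position: [0.468, -0.182, 0.1043]
tool_rot: [-3.14, -0.059, 0.003]
ft_force: [-0.6, -0.5, 0.7]
grip_width: 0.007
```

Emit:
move_arm(deltas=[{"linear":[0,0,0.1],"turn":[0,0,0],"claw":1},{"linear":[0,0,0],"turn":[0,0,0],"claw":1},{"linear":[0,0,0],"turn":[0,0,0],"claw":1}])

```text
time: 47.82
position: [0.4684, -0.1821, 0.1022]
tool_rot: [-3.141, -0.059, 0.002]
ft_force: [-1.4, 0.3, 2.2]
grip_width: 0.006
```

Emit:
move_arm(deltas=[{"linear":[0,0,0.1],"turn":[0,0,0],"claw":1},{"linear":[0,0,0],"turn":[0,0,0],"claw":1},{"linear":[0,0,0],"turn":[0,0,0],"claw":1}])

```text
time: 48.07
position: [0.4687, -0.1822, 0.0995]
tool_rot: [3.141, 0.059, -0.001]
ft_force: [-0.9, 0.3, 4.5]
grip_width: 0.008
```

Emit:
move_arm(deltas=[{"linear":[0,0,0.1],"turn":[0,0,0],"claw":1},{"linear":[0,0,0],"turn":[0,0,0],"claw":1},{"linear":[0,0,0],"turn":[0,0,0],"claw":1}])

```text
time: 48.32
position: [0.4689, -0.1823, 0.0982]
tool_rot: [3.14, 0.059, -0.001]
ft_force: [-5.8, 2.7, 16.0]
grip_width: 0.005
```

Emit:
move_arm(deltas=[{"linear":[0,0,-0.3],"turn":[0,0,0],"claw":1},{"linear":[0,0,-0.8],"turn":[0,0,0],"claw":1},{"linear":[0,0,-1],"turn":[0,0,0],"claw":1},{"linear":[0,0,-1],"turn":[0,0,0],"claw":1},{"linear":[0,0,-1],"turn":[0,0,0],"claw":1},{"linear":[0,0,-1],"turn":[0,0,0],"claw":1},{"linear":[-0.3,0.9,0],"turn":[0,0,0],"claw":1},{"linear":[-0.4,0.9,0],"turn":[0,0,0],"claw":1},{"linear":[-0.4,0.9,0],"turn":[0,0,0],"claw":1},{"linear":[-0.4,0.9,0],"turn":[0,0,0],"claw":1},{"linear":[-0.4,0.9,0],"turn":[0,0,0],"claw":1},{"linear":[-0.4,0.9,0],"turn":[0,0,0],"claw":1},{"linear":[0,0,0],"turn":[0,0,0],"claw":1},{"linear":[0,0,0],"turn":[0,0,0],"claw":1}])

```text
time: 49.48
position: [0.4049, -0.3484, 0.2489]
tool_rot: [-3.141, -0.053, 0.0]
ft_force: [0.5, 1.2, 0.5]
grip_width: 0.008
```

```bash
python3 go.py 0 0 0; python3 - <<'E'
from h import *
grab('top','t16');grab('scene','s16')
a=cv2.imread('pics/t16.png')[95:245,220:500];b=cv2.imread('pics/s16.png')[180:390,200:460]
cv2.imwrite('pics/c16.png',np.vstack([cv2.resize(a,(560,300),interpolation=cv2.INTER_CUBIC),cv2.resize(b,(371,300),interpolation=cv2.INTER_CUBIC).copy() if 0 else cv2.copyMakeBorder(cv2.resize(b,(371,300),interpolation=cv2.INTER_CUBIC),0,0,0,189,cv2.BORDER_CONSTANT)]))
E
```

```text
t 49.48 tip st [-211.3 -307. ] z 226.9 yaw-st -0.24 tilt [0.    0.001 1.   ] F [0.5 1.2 0.5] g 0.008 q [ 1.18  0.1  -0.55  1.72  0.06  1.34 -0.92]
need [  7.   -10.26   7.57]
```

View pics/c16.png

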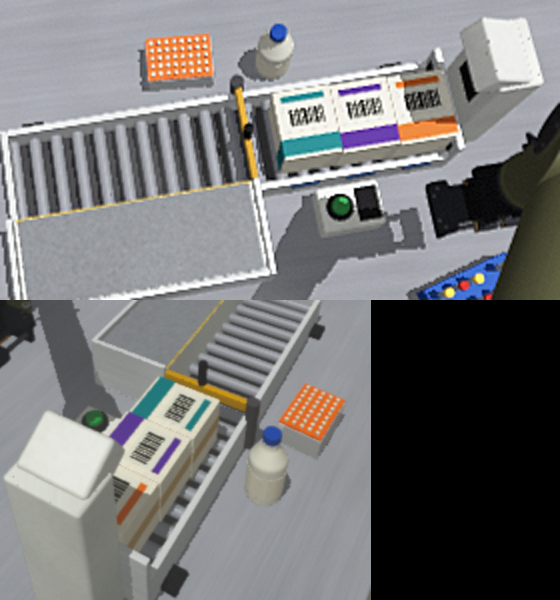

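```bash
python3 -c "
from h import *
print(ctrl.close_job())"
```

```text
the job is handed in; nothing more can be done
None
```

The job is done and handed in at about 50 s of the 210 s. I opened the gate, then tipped violet, orange and teal over the step and pushed them into the bay. The gate is shut behind them and the green button has been pressed right down. Teal was out of reach from behind, so I slid it upstream along the ledge before tipping it.

**Cartons:** The last top and scene pictures show all three with labels up, square and closed up against the end stop. The row held firm at about 15 N when I pressed it home.

**Gate:** It is back on its starting line in the scene picture to within about 1 px, and it met its stop when I pushed it again. While I was closing it, the fingers met about 18 N and ended off-centre on the grip, probably the slackening. I let go and gripped again to check.

**Button:** My first press was about 3 mm off centre and reached 63 N at the fingertips, below the 120 N wrist limit. I re-centred and pressed again. The spring rose to about 4.5 N, then hit a hard stop after about 6 mm.

**Bystanders:** The tip box and the wash bottle look unmoved in the last pictures. The tube rack is only partly in view in them, and I did not touch it.

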